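# Turn the rocking clamping block over and lay it into the gluing jig

## Task

The wooden clamping block with one rounded face is lying on that rounded face and rocks at a touch. Stop it rocking, stand it on one of its ends and let go of it so that it stands still by itself; then take it again and lay it down, flat side down, in the corner of the gluing jig, snug against both the fence and the end stop, and let go. Never drop it or let it topple over, and leave the other things on the bench where they are.

Things in the scene. Friction and masses are not known exactly. Their poses are not given: they have to be found in the camera images.
- caul: Plain wooden clamping block, 90 long (its x), 48 wide (y), 34.8 mm thick (z), about 0.1 kg, same end for end. One large face flat, the opposite one a crown (radius 32 mm about an axis along x). Long sides: flat upright cheeks reaching 24 mm from the flat face. Ends flat and square; it stands on either. Origin: centre of the flat face; z points from flat face to crown (down at the start).
- caul_crown (a point): Middle of the block's rounded face, 34.8 mm from the flat face. The block starts on the bench balanced on this face, flat face up and about level; at a touch it rolls and rocks sideways about its length. Its length lies within 0.5 rad of world y.
- jig: Gluing jig fixed on the bench, left or right of the block, turned up to 0.25 rad: grey laminated board 140 (x) by 200 (y) by 12 mm thick, with two aluminium bars rising 12 mm above it: a fence along the +x edge (away from the robot), inner face at x = 55, and an end stop along the -y edge (right end seen from the robot), inner face at y = -85 mm. Origin: centre of the underside, z up.
- corner (a point): Inner corner of the jig, where fence, end stop and board top meet; axes as the jig's. The block lying snug in it, length along the fence, has the centre of its flat face 24 mm from the fence and 45 mm from the end stop: x = 31, y = -40, z = 12 mm in the jig's frame.
- offcut: Bystander: plain rectangular wooden offcut 75 x 40 x 20 mm, lying between the block and the jig. Origin: centre of its underside.
- chair_rail: Bystander: wooden chair rail 170 x 30 x 18 mm lying flat beyond the offcut. Origin: centre of its underside.
- screwdriver: Bystander: screwdriver lying at the back left.
- mallet: Bystander: hammer lying at the back right.
- clamp: Bystander: steel bar clamp, 36 mm high, lying to the right of the work area.
- tray: Bystander: open orange plastic tray 130 x 200 x 35 mm, to the left of the work area.
Mind the look-alikes: they are no part of the job. Leave any pink or red look-alike of the jig alone.

How it is judged:
By the outcome, as a careful person would: the job done as asked, in the order asked, and still so for the second after the job is handed in, with the robot touching nothing.
It also fails if it takes over 66 s, if anything falls off the work surface, if the arm or the gripper's body presses on something with over 40 N, if the wrist force passes 120 N, or if a joint passes its speed limit or range.

## Robot

A 6-joint arm with a two-finger parallel gripper is mounted at the origin on the work surface. World frame = base frame: x ahead of the robot, y to its left, z up, the work surface at z = 0. Lengths are in m, angles in rad, forces in N, time in s.
With the tool pointing down it reaches from about 0.3 to 0.775 m from the base axis. Payload 14.6 kg.
Tool frame: the origin (TCP) lies midway between the tips of the shut fingers; the grasp point (between the pads) lies 19 mm behind it (ctrl.pinch_z is the distance from the TCP to the grasp point, in m); z points along the fingers, y is the line along which they close (so a half turn about z gives the same grasp; the last joint's range is limited). The gripper opens to 94 mm and grips with 3 to 60 N. Pads are 16 mm wide; open, the fingers measure 119 mm over their backs; the gripper's body (75 mm by 177 mm) begins 78 mm behind the grasp point.
Start: joints at [1.051, 0.3, 1.521, -0, 1.321, -0.067], TCP at [0.241, 0.495, 0.205] pointing down, gripper open.
Joint ranges: [-3.03, 3.03], [-0.79, 2.21], [0.23, 2.52], [-1.04, 4.18], [0, 3.07], [-2.55, 2.55]. Speed limits (rad/s): [2.22, 2.22, 2.57, 3.14, 3.14, 3.14].

## Interface

Orientations are given as [roll, pitch, yaw] about the fixed x, y, z axes, in that order (R = Rz(yaw) Ry(pitch) Rx(roll)).
In Python, from station import ctrl gives the robot as it stands.
- The arm moves only by the tool jog_arm, never from a script. Its argument "motion" is a list of rows, each a list of 7 numbers: the shift along the tool's x, y, z in m, then the turn, a rotation vector about the tool's x, y, z in rad, then the opening, from -1 (shut) to 1 (fully open). In form: [[tx, ty, tz, rx, ry, rz, gripper], ...]. A call has 1 to 5 rows; each row shifts and turns the commanded pose from where the row before left it, along the tool's axes as they then stand; what a row does not reach is not made up. A row lasts 1/10 s, in which the tool goes at most 50 mm and 8.59 degrees, less where a joint would pass 70% of its speed; a pose out of reach is approached as far as the arm can. A call is refused whole if a number of a shift passes 0.05 or a number of a turn 0.15, either way. A call with a gripper value outside its range is refused whole. The fingers move at their own pace and stop on an object; "squeeze" is the grip in N (left out, the last holds). Time passes only in rows, so rows that do not move let the fingers close. It gives the time, the measured TCP pose, the force, the opening and the grip force at its end, in the units of the state.
- ctrl.get_obs(): the state, without advancing time (a new reading comes with each control period).
- ctrl.camera(name): name is "scene" or "top" or "wrist"; returns the picture (420x560x3 uint8, red, green, blue); there is no depth.
- ctrl.camera_model(name): a dict with "intrinsics" (3x3 intrinsics, pixels), "rvec" (rotation vector, rad) and "tvec" (3), from world to camera coordinates, as OpenCV has them. Camera axes: x right, y down, z forward; pixel columns grow to the right and rows downward; lengths in m; the calibration is good to about 2 mm. The wrist camera is an equidistant fisheye: a pixel r from the principal point sees the ray r / f radians off the axis. A picture is of the moment at which its call begins: read the wrist's pose just before it. camera_model takes no time and is no camera call; for the wrist camera it gives the pose at the moment of the call.
- ctrl.hand_in(): hands the job in; it is judged then, once.
The state is a dict: "time_s": time; "qpos": joint angles; "joint_vel": joint speeds; "tau": joint torques, N m; "ee_pos": TCP position; "eef_rot": TCP orientation; "force": force on the tool from outside, world axes, zero at the start; "moment": the same for the moment, N m; "grip_width": finger opening in m; "grip_force": force on a finger pad.
Only numpy, scipy, OpenCV 4.12 (cv2) and the standard library are available. Lean on these libraries where they do the work, as an engineer would, in place of code of your own. Each camera call takes 0.05 s, during which the arm holds its last target. There are 200 camera calls.

## Working session

There is one attempt and no reset: what is moved stays moved. The work goes in short steps, Python scripts to look and compute and a tool call to move; the robot and the scene stay as the last step left them, time stands still between calls to the robot, and variables do not carry over. Pictures are saved under pics/ and viewed, at most 10 in all, crops included, and the job is handed in when it is done.

Besides the shell and the picture viewer there is one more tool, called after ">>>" as name([rows], argument=value, ...), one row to a line, values as JSON. jog_arm: Moves the arm, as the interface text tells. Its arguments: {"type":"object","properties":{"motion":{"type":"array"},"squeeze":{"type":"number"}},"required":["motion"]}

```bash
mkdir -p pics; ls
cat > h.py <<'E'
import numpy as np, cv2
from station import ctrl
from scipy.spatial.transform import Rotation as R
def snap(n,f):
    im=ctrl.camera(n); cv2.imwrite(f,cv2.cvtColor(im,cv2.COLOR_RGB2BGR)); return im
def ray(n,uv,z,m=None):
    m=m or ctrl.camera_model(n); K=np.array(m['intrinsics']); Rm=R.from_rotvec(np.ravel(m['rvec'])).as_matrix(); t=np.ravel(m['tvec'])
    x=(uv[0]-K[0,2])/K[0,0]; y=(uv[1]-K[1,2])/K[1,1]
    if n=='wrist':
        r=np.hypot(x,y); s=np.sin(r)/max(r,1e-9); d=np.array([x*s,y*s,np.cos(r)])
    else: d=np.array([x,y,1.])
    c=-Rm.T@t; d=Rm.T@d
    return c+d*(z-c[2])/d[2]
E
python3 - <<'E'
from h import *
a=snap('top','pics/top.png'); b=snap('scene','pics/scene0.png')
print(ctrl.get_obs()); print(ctrl.camera_model('top'))
t=cv2.resize(a,(800,600),interpolation=cv2.INTER_CUBIC); cv2.imwrite('pics/top_big.png',t[:,:,::-1])
E
```

```text
pics
{'time_s': 0.1, 'qpos': array([ 1.05138820e+00,  3.00421726e-01,  1.52150172e+00, -6.44796698e-06,
        1.32071196e+00, -6.66077950e-02]), 'joint_vel': array([-0.0002489 , -0.00079569, -0.00088974,  0.00080505, -0.00085945,
       -0.00040945]), 'tau': array([ 1.23440201e-03, -5.32642579e+01, -3.53288269e+01,  7.10172113e-02,
        2.34550936e-02, -3.87439832e-05]), 'ee_pos': array([0.24050939, 0.49436799, 0.20494699]), 'eef_rot': array([-3.14055180e+00, -6.31723987e-05,  2.68879389e+00]), 'force': array([-0.25952036,  0.70554205, -0.51487659]), 'moment': array([ 0.01746393, -0.05963004,  0.02759476]), 'grip_force': 0.0, 'grip_width': 0.09404726430020913}
{'intrinsics': array([[381.18527281,   0.        , 274.77316445],
       [  0.        , 381.18527281, 211.5737007 ],
       [  0.        ,   0.        ,   1.        ]]), 'rvec': array([ 2.17123246, -2.16227223,  0.09856748]), 'tvec': array([-0.00608762,  0.4886386 ,  1.0477611 ])}
```

View pics/top_big.png

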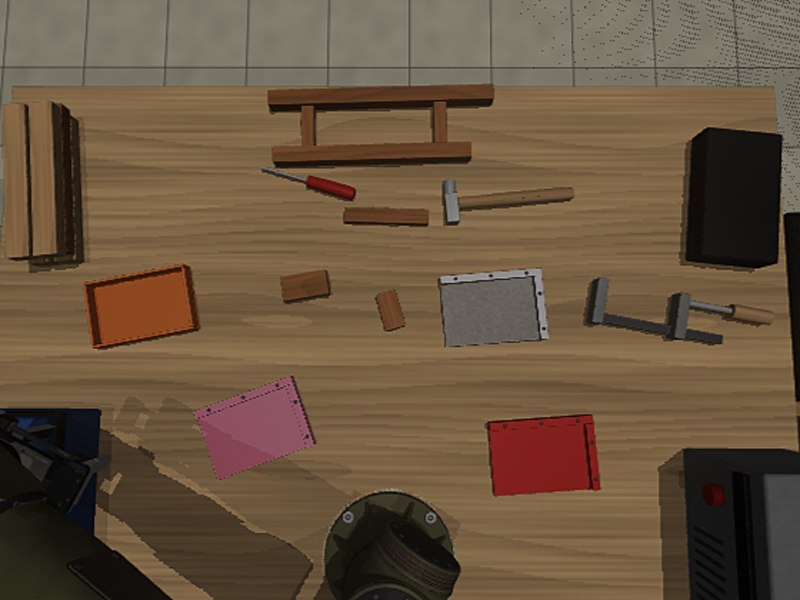

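View pics/scene0.png

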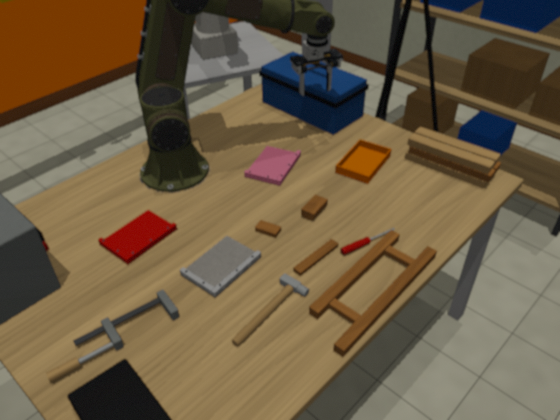

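The top view (800x600) shows two wooden blocks: A at (305,285), with its length along world y, and B at (390,310), with its length along x. The grey jig is at (493,307), with the fence along the top and the stop on the right. The pink (255,428) and red (543,455) look-alikes are to be left alone. A fits the caul: its length is near y, and B lies between it and the jig, so B is the offcut. I'll confirm this in a crop.

Run:
```python
from h import *
a=cv2.imread('pics/top.png')
c=a[175:255,185:395]; cv2.imwrite('pics/crop.png',cv2.resize(c,(798,304),interpolation=cv2.INTER_CUBIC))
for n,p,z in [('caul',(305,285),.035),('offcut',(390,310),.02),('jigC',(536,276),.024),('fenceL',(441,277),.024),('jig BL',(445,347),.012),('jigBR',(548,339),.024)]:
    print(n,ray('top',(p[0]*.7,p[1]*.7),z).round(4))
m=ctrl.camera_model('wrist');print(m)
Rm=R.from_rotvec(np.ravel(m['rvec'])).as_matrix();o=ctrl.get_obs();Rt=R.from_euler('xyz',o['eef_rot']).as_matrix()
print('cam in tool',Rt.T@(-Rm.T@np.ravel(m['tvec'])-o['ee_pos']),(Rt.T@Rm.T).round(2))
```

```text
caul [0.5209 0.1673 0.035 ]
offcut [0.4737 0.0009 0.02  ]
jigC [ 0.5418 -0.2871  0.024 ]
fenceL [ 0.5392 -0.0996  0.024 ]
jig BL [ 0.4015 -0.1079  0.012 ]
jigBR [ 0.4177 -0.3078  0.024 ]
{'intrinsics': array([[325.1922621 ,   0.        , 276.60316688],
       [  0.        , 325.1922621 , 208.24639638],
       [  0.        ,   0.        ,   1.        ]]), 'rvec': array([-2.46761895, -1.54487649, -0.20236713]), 'tvec': array([-0.55049464, -0.02722142,  0.39025017])}
cam in tool [ 0.07536755  0.00103356 -0.17821356] [[ 0.   -0.97 -0.26]
 [ 1.    0.   -0.  ]
 [ 0.   -0.26  0.97]]
```

View pics/crop.png

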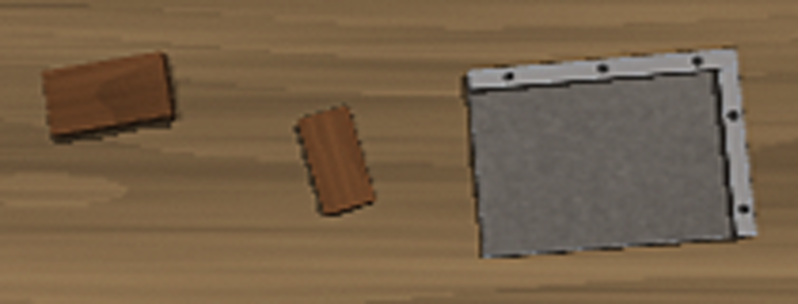

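The crop confirms it. A, the caul, spans (42–175, 52–140), with dark undercut shadow bands along its long sides. B, the offcut, is narrower and lies flat at (335,160). The grey jig's inner corner is at about (715,70).

Plan: pick with the tool leaning 45° in the block's length plane and stand the block by a 90° turn. Then regrasp from the crown side, lay it down with another 90° turn, and push it snug.

```bash
cat >> h.py <<'E'
PZ=ctrl.pinch_z
def Rt(psi,lean):
    x=np.array([np.cos(psi),np.sin(psi),0]); z=np.array([0,0,-1.]); y=np.cross(z,x)
    return R.from_matrix(np.c_[x,y,z])*R.from_rotvec([0,lean,0])
def cur():
    o=ctrl.get_obs(); return np.array(o['ee_pos']),R.from_euler('xyz',o['eef_rot'])
def plan(ways,g):
    """ways: list of (pinch point, psi, lean, rows); prints rows, 5 per call"""
    p,r=cur(); rows=[]
    for P,psi,lean,n in ways:
        r1=Rt(psi,lean); 
        g0=p-r.apply([0,0,PZ]); P=np.array(P); k0,rr=g0,r
        if n==0: n=int(np.ceil(max(np.linalg.norm(P-g0)/.04,(r.inv()*r1).magnitude()/.13,1)))
        rv=(rr.inv()*r1).as_rotvec()
        for i in range(1,n+1):
            rt=rr*R.from_rotvec(rv*i/n); pt=k0+(P-k0)*i/n+rt.apply([0,0,PZ])
            s=np.round(r.inv().apply(pt-p),4); w=np.round((r.inv()*rt).as_rotvec(),3)
            p=p+r.apply(s); r=r*R.from_rotvec(w); rows.append(list(map(float,s))+list(map(float,w))+[g])
    for i in range(0,len(rows),5): print(rows[i:i+5])
def tcp():
    o=ctrl.get_obs(); p,r=cur(); print('t',o['time_s'],'pinch',(p-r.apply([0,0,PZ])).round(4),'x',r.apply([1,0,0]).round(3),'z',r.apply([0,0,1]).round(3),'q',np.round(o['qpos'],2),'F',np.round(o['force'],1),'w',round(o['grip_width'],4),o['grip_force'])
E
python3 - <<'E'
from h import *
print(PZ)
plan([((.50,.11,.2),1.73,0.0,12)],1)
E
```

```text
0.0188
[[-0.0335, -0.0193, 0.002, -0.0, 0.0, 0.08, 1], [-0.0349, -0.0166, 0.002, -0.0, 0.0, 0.08, 1], [-0.0361, -0.0138, 0.002, -0.0, 0.0, 0.08, 1], [-0.0371, -0.0109, 0.002, -0.0, 0.0, 0.08, 1], [-0.0378, -0.0078, 0.002, -0.0, 0.0, 0.079, 1]]
[[-0.0384, -0.0048, 0.002, -0.0, 0.0, 0.08, 1], [-0.0386, -0.0018, 0.002, -0.0, 0.0, 0.08, 1], [-0.0386, 0.0014, 0.002, -0.001, 0.0, 0.08, 1], [-0.0384, 0.0044, 0.002, 0.0, 0.0, 0.08, 1], [-0.0379, 0.0075, 0.002, 0.0, 0.0, 0.08, 1]]
[[-0.0372, 0.0105, 0.002, 0.0, 0.0, 0.08, 1], [-0.0362, 0.0134, 0.002, 0.0, 0.0, 0.08, 1]]
```

>>> jog_arm([
  [-0.0335, -0.019, 0.002, 0, 0, 0.08, 1],
  [-0.035, -0.0165, 0.002, 0, 0, 0.08, 1],
  [-0.036, -0.014, 0.002, 0, 0, 0.08, 1],
  [-0.037, -0.011, 0.002, 0, 0, 0.08, 1],
  [-0.038, -0.008, 0.002, 0, 0, 0.08, 1],
])

```text
time_s: 0.6
ee_pos: [0.3491, 0.3329, 0.1952]
eef_rot: [-3.141, 0.0, 2.286]
force: [1.2, -0.1, 0.2]
grip_width: 0.0941
grip_force: 0.0
```

>>> jog_arm([
  [-0.0385, -0.005, 0.002, 0, 0, 0.08, 1],
  [-0.0385, -0.002, 0.002, 0, 0, 0.08, 1],
  [-0.0385, 0.0015, 0.002, 0, 0, 0.08, 1],
  [-0.0385, 0.0045, 0.002, 0, 0, 0.08, 1],
  [-0.038, 0.0075, 0.002, 0, 0, 0.08, 1],
])

```text
time_s: 1.1
ee_pos: [0.4571, 0.1723, 0.1852]
eef_rot: [-3.141, -0.0, 1.886]
force: [-0.0, -0.0, 0.3]
grip_width: 0.0939
grip_force: 0.0
```

>>> jog_arm([
  [-0.037, 0.0105, 0.002, 0, 0, 0.08, 1],
  [-0.036, 0.0135, 0.002, 0, 0, 0.08, 1],
  [0, 0, 0, 0, 0, 0, 1],
  [0, 0, 0, 0, 0, 0, 1],
])

```text
time_s: 1.5
ee_pos: [0.4996, 0.1097, 0.181]
eef_rot: [-3.141, -0.0, 1.728]
force: [0.3, 0.1, -0.4]
grip_width: 0.0939
grip_force: 0.0
```

Run:
```python
from h import *
import pickle
tcp(); m=ctrl.camera_model('wrist'); pickle.dump(m,open('m1.pkl','wb')); a=snap('wrist','pics/w1.png')
cv2.imwrite('pics/w1b.png',cv2.resize(a,(800,600),interpolation=cv2.INTER_CUBIC)[:,:,::-1])
```

```text
t 1.5 pinch [0.4996 0.1097 0.1998] x [-0.157  0.988  0.   ] z [-0.001 -0.    -1.   ] q [ 0.14  0.24  1.66  0.    1.25 -0.01] F [ 0.3  0.1 -0.4] w 0.0939 0.0
```

View pics/w1b.png

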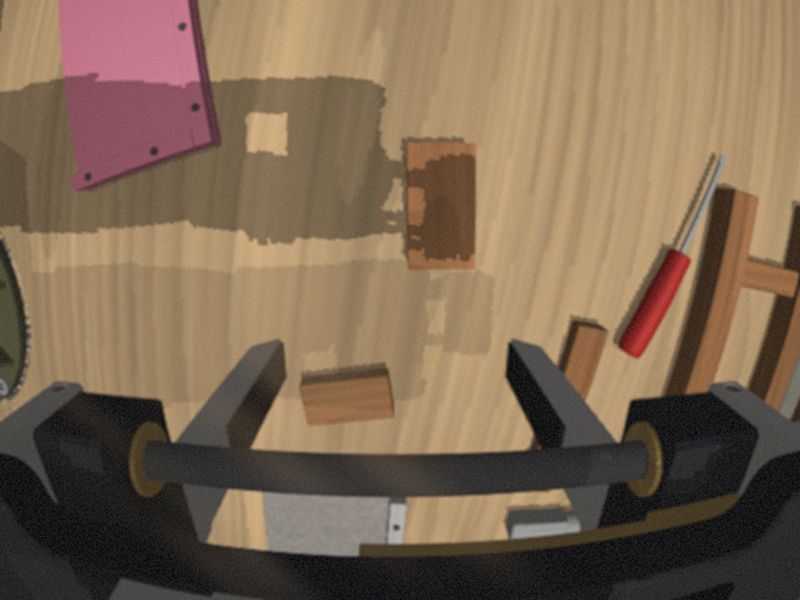

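The caul's flat top face has its corners at (407,142), (475,143), (475,268) and (406,268), in image axes about square to the tool. The offcut is at (348,398), and the jig is partly hidden behind the gripper.

Run:
```python
from h import *
import pickle
m=pickle.load(open('m1.pkl','rb'))
P=[ray('wrist',(u*.7,v*.7),.0348,m) for u,v in [(407,142),(475,143),(475,268),(406,268)]]
print(np.round(P,4)); c=np.mean(P,0); u=(P[0]+P[1]-P[2]-P[3])/2; psi=np.arctan2(u[1],u[0]); print(c,np.linalg.norm(u[:2]),psi,np.linalg.norm(P[1]-P[0]))
r=Rt(psi,0); g=c-r.apply([.008,0,0])   # 8 mm toward right end
L=Rt(psi,np.pi/4)
hi=g.copy(); hi[2]=.028; back=hi-L.apply([0,0,.09])
plan([(back,psi,np.pi/4,0),(hi,psi,np.pi/4,4)],1)
```

```text
[[0.4925 0.2094 0.0348]
 [0.5391 0.2172 0.0348]
 [0.555  0.1296 0.0348]
 [0.506  0.1216 0.0348]]
[0.52315157 0.16943728 0.0348    ] 0.0889758223553785 1.7375030575020487 0.04724662774409325
[[-0.0003, 0.0048, 0.0154, 0.0, 0.112, -0.001, 1], [-0.0021, 0.0047, 0.0149, 0.001, 0.112, -0.001, 1], [-0.0037, 0.0048, 0.0145, 0.0, 0.113, -0.001, 1], [-0.0054, 0.0048, 0.0136, 0.001, 0.112, -0.001, 1], [-0.0068, 0.0048, 0.0128, -0.0, 0.112, -0.002, 1]]
[[-0.0082, 0.0047, 0.0117, 0.0, 0.112, -0.001, 1], [-0.0095, 0.0048, 0.0104, 0.001, 0.112, -0.001, 1], [-0.0, 0.0, 0.0225, -0.0, 0.0, 0.0, 1], [-0.0, 0.0, 0.0225, -0.0, 0.0, 0.0, 1], [-0.0, 0.0, 0.0225, -0.0, 0.0, 0.0, 1]]
[[-0.0, 0.0, 0.0225, -0.0, 0.0, 0.0, 1]]
```

>>> jog_arm([
  [0, 0.005, 0.0155, 0, 0.112, -0.001, 1],
  [-0.002, 0.005, 0.015, 0, 0.112, -0.001, 1],
  [-0.004, 0.005, 0.0145, 0, 0.112, -0.001, 1],
  [-0.0055, 0.005, 0.0135, 0, 0.112, -0.001, 1],
  [-0.007, 0.005, 0.013, 0, 0.112, -0.001, 1],
])

```text
time_s: 2.05
ee_pos: [0.5248, 0.1129, 0.1067]
eef_rot: [3.137, -0.564, 1.738]
force: [0.2, 0.2, -0.4]
grip_width: 0.0941
grip_force: 0.0
```

>>> jog_arm([
  [-0.008, 0.005, 0.0115, 0, 0.112, -0.001, 1],
  [-0.0095, 0.005, 0.0105, 0, 0.112, -0.001, 1],
  [0, 0, 0, 0, 0, 0, 1],
  [0, 0, 0, 0, 0, 0, 1],
])

```text
time_s: 2.45
ee_pos: [0.5346, 0.1124, 0.0784]
eef_rot: [3.139, -0.782, 1.738]
force: [-0.1, 0.9, 0.5]
grip_width: 0.0938
grip_force: 0.0
```

Run:
```python
from h import *
import pickle
tcp(); m=ctrl.camera_model('wrist'); pickle.dump(m,open('m2.pkl','wb')); a=snap('wrist','pics/w2.png')
cv2.imwrite('pics/w2b.png',cv2.resize(a,(800,600),interpolation=cv2.INTER_CUBIC)[:,:,::-1])
```

```text
t 2.45 pinch [0.5368 0.0994 0.0917] x [-0.118  0.7    0.704] z [-0.115  0.695 -0.71 ] q [-0.2   0.59  1.62  0.74  1.34 -0.7 ] F [-0.1  0.9  0.5] w 0.0938 0.0
```

View pics/w2b.png

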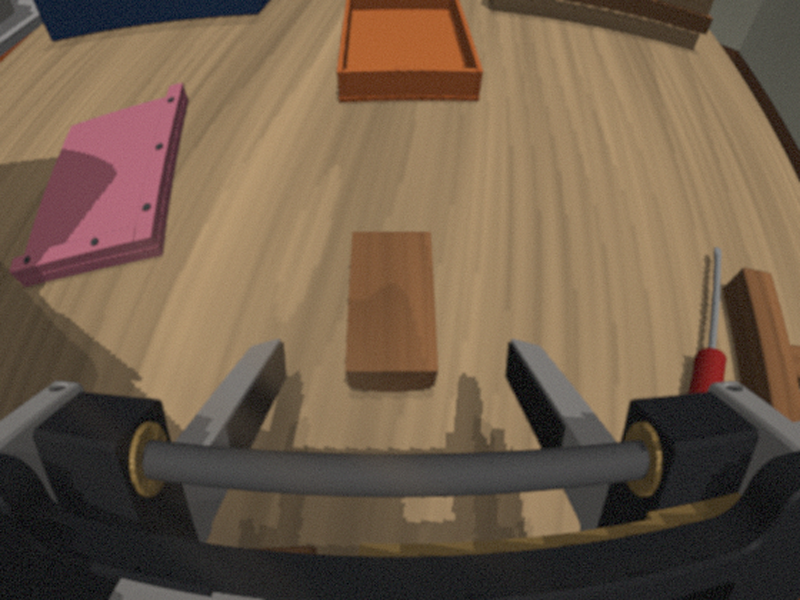

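The block's flat face has its corners at (352,232), (431,232), (436,374) and (346,374), centred between the fingertips at (282,345) and (510,345).

Run:
```python
from h import *
import pickle
m=pickle.load(open('m2.pkl','rb'))
P=[ray('wrist',(u*.7,v*.7),.0348,m) for u,v in [(352,232),(431,232),(436,374),(346,374)]]
c=np.mean(P,0); u=(P[0]+P[1]-P[2]-P[3])/2; psi=np.arctan2(u[1],u[0]); print(c,np.linalg.norm(u[:2]),psi)
c=(c+[.52315,.16944,.0348])/2; psi=1.736
r=Rt(psi,0); g=c-r.apply([.008,0,0]); g[2]=.028; print(g)
plan([(g,psi,np.pi/4,4)],1)
```

```text
[0.52391653 0.16709977 0.0348    ] 0.09073619420385638 1.7377829958114674
[0.52484889 0.16037881 0.028     ]
[[-0.0004, -0.0006, 0.0224, 0.0, 0.001, 0.001, 1], [-0.0003, -0.0005, 0.0224, 0.001, 0.001, 0.0, 1], [-0.0004, -0.0006, 0.0223, 0.0, 0.001, 0.001, 1], [-0.0005, -0.0005, 0.0224, 0.001, 0.001, 0.001, 1]]
```

>>> jog_arm([
  [-0.0004, -0.0005, 0.0225, 0, 0.001, 0.001, 1],
  [-0.0004, -0.0005, 0.0225, 0, 0.001, 0, 1],
  [-0.0004, -0.0005, 0.0225, 0, 0.001, 0.001, 1],
  [-0.0004, -0.0005, 0.022, 0, 0.001, 0.001, 0.2],
  [0, 0, 0, 0, 0, 0, 0.2],
], squeeze=15)

```text
time_s: 3.0
ee_pos: [0.5218, 0.175, 0.0141]
eef_rot: [3.141, -0.786, 1.737]
force: [0.1, -0.6, 0.4]
grip_width: 0.081
grip_force: 0.0
```

>>> jog_arm([
  [0, 0, 0, 0, 0, 0, 0.2],
  [0, 0, 0, 0, 0, 0, 0.1],
  [0, 0, 0, 0, 0, 0, 0.05],
  [0, 0, 0, 0, 0, 0, 0],
  [0, 0, 0, 0, 0, 0, -0.2],
])

```text
time_s: 3.5
ee_pos: [0.5233, 0.1725, 0.0145]
eef_rot: [3.14, -0.788, 1.734]
force: [-0.7, -2.7, 5.1]
grip_width: 0.0477
grip_force: 15.0
```

Run:
```python
from h import *
tcp(); 
p,r=cur(); g=p-r.apply([0,0,PZ])
up=g+[0,0,.05]
# lift 50, rotate to lean -45, hold place
plan([(up,1.736,np.pi/4,3),(np.array([.515,.165,.09]),1.736,-np.pi/4,13)],-.3)
```

```text
t 3.5 pinch [0.5254 0.1594 0.0277] x [-0.114  0.696  0.709] z [-0.113  0.7   -0.705] q [-0.1   0.68  1.68  0.83  1.19 -0.75] F [-0.7 -2.7  5.1] w 0.0477 14.992879327057835
[[0.0118, -0.0, -0.0118, 0.001, -0.001, -0.001, -0.3], [0.0118, -0.0, -0.0117, 0.001, -0.001, -0.0, -0.3], [0.0118, -0.0, -0.0118, 0.001, -0.001, -0.001, -0.3], [-0.0012, -0.0007, -0.0004, 0.0, -0.121, 0.0, -0.3], [-0.0013, -0.0007, -0.0005, 0.0, -0.121, 0.0, -0.3]]
[[-0.0013, -0.0008, -0.0007, 0.0, -0.12, 0.0, -0.3], [-0.0013, -0.0007, -0.0008, 0.0, -0.121, 0.0, -0.3], [-0.0015, -0.0007, -0.0008, 0.0, -0.121, 0.0, -0.3], [-0.0015, -0.0007, -0.001, 0.0, -0.121, 0.0, -0.3], [-0.0017, -0.0007, -0.0011, 0.0, -0.121, -0.0, -0.3]]
[[-0.0017, -0.0008, -0.0011, 0.0, -0.12, -0.0, -0.3], [-0.0019, -0.0007, -0.0011, 0.0, -0.121, -0.0, -0.3], [-0.002, -0.0007, -0.0012, 0.0, -0.121, -0.0, -0.3], [-0.0022, -0.0007, -0.0012, 0.0, -0.121, -0.0, -0.3], [-0.0023, -0.0007, -0.0013, 0.0, -0.121, -0.0, -0.3]]
[[-0.0024, -0.0008, -0.0012, 0.0, -0.12, -0.0, -0.3]]
```

>>> jog_arm([
  [0.006, 0, -0.006, 0, 0, 0, -0.3],
  [0.012, 0, -0.012, 0, 0, 0, -0.3],
  [0.012, 0, -0.012, 0, 0, 0, -0.3],
  [0.006, 0, -0.006, 0, -0.05, 0, -0.3],
  [-0.001, -0.0007, -0.0005, 0, -0.12, 0, -0.3],
], squeeze=25)

```text
time_s: 4.0
ee_pos: [0.523, 0.1705, 0.0656]
eef_rot: [3.14, -0.616, 1.732]
force: [0.2, 0.0, -0.8]
grip_width: 0.048
grip_force: 25.0
```

>>> jog_arm([
  [-0.0013, -0.0007, -0.0005, 0, -0.12, 0, -0.3],
  [-0.0013, -0.0007, -0.0008, 0, -0.12, 0, -0.3],
  [-0.0015, -0.0007, -0.0008, 0, -0.12, 0, -0.3],
  [-0.0015, -0.0007, -0.001, 0, -0.12, 0, -0.3],
  [-0.0017, -0.0007, -0.0011, 0, -0.12, 0, -0.3],
])

```text
time_s: 4.5
ee_pos: [0.5208, 0.1629, 0.0675]
eef_rot: [3.138, -0.013, 1.732]
force: [0.4, 0.2, -1.7]
grip_width: 0.0481
grip_force: 25.0
```

>>> jog_arm([
  [-0.0017, -0.0007, -0.001, 0, -0.12, 0, -0.3],
  [-0.0017, -0.0007, -0.001, 0, -0.12, 0, -0.3],
  [-0.002, -0.0007, -0.001, 0, -0.12, 0, -0.3],
  [-0.002, -0.0007, -0.001, 0, -0.12, 0, -0.3],
  [-0.002, -0.0007, -0.001, 0, -0.12, 0, -0.3],
])

```text
time_s: 5.0
ee_pos: [0.5185, 0.1549, 0.0745]
eef_rot: [3.137, 0.587, 1.73]
force: [0.4, -0.0, -1.7]
grip_width: 0.048
grip_force: 25.0
```

>>> jog_arm([
  [-0.002, 0, -0.001, 0, -0.12, 0, -0.3],
  [0, 0, 0, 0, -0.08, 0, -0.3],
  [0, 0, 0, 0, 0, 0, -0.3],
  [0, 0, 0, 0, 0, 0, -0.3],
])

```text
time_s: 5.4
ee_pos: [0.5184, 0.1537, 0.0751]
eef_rot: [3.14, 0.78, 1.732]
force: [0.6, 0.4, -0.9]
grip_width: 0.0479
grip_force: 25.0
```

Run:
```python
from h import *
import pickle
tcp(); m=ctrl.camera_model('wrist'); pickle.dump(m,open('m3.pkl','wb')); a=snap('wrist','pics/w3.png'); b=snap('scene','pics/s3.png')
w=cv2.resize(b[170:270,230:380],(600,400),interpolation=cv2.INTER_CUBIC)
cv2.imwrite('pics/c3.png',w[:,:,::-1])
```

```text
t 5.4 pinch [0.5162 0.1668 0.0884] x [-0.114  0.702 -0.703] z [ 0.114 -0.694 -0.711] q [ 0.55  0.64  1.55 -0.73  1.37  0.7 ] F [ 0.6  0.4 -0.9] w 0.0479 24.976882323367136
```

View pics/c3.png

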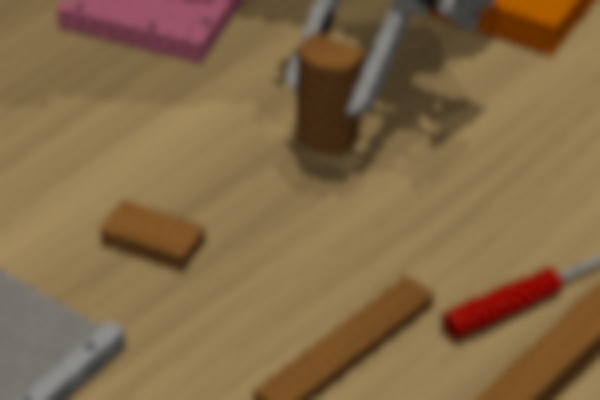

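The block is upright in the grip (330,95 in the crop), about 35 mm clear of the bench. I'll lower it until contact.

>>> jog_arm([
  [0.007, 0, 0.007, 0, -0.002, 0, -0.3],
  [0.007, 0, 0.007, 0, 0, 0, -0.3],
  [0.005, 0, 0.005, 0, 0, 0, -0.3],
  [0.002, 0, 0.002, 0, 0, 0, -0.3],
  [0, 0, 0, 0, 0, 0, -0.3],
])

```text
time_s: 6.0
ee_pos: [0.5181, 0.1534, 0.0445]
eef_rot: [-3.141, 0.784, 1.733]
force: [0.8, -0.7, -0.6]
grip_width: 0.048
grip_force: 25.0
```

>>> jog_arm([
  [0.0007, 0, 0.0007, 0, 0, 0, -0.3],
  [0.0007, 0, 0.0007, 0, 0, 0, -0.3],
  [0.0007, 0, 0.0007, 0, 0, 0, -0.3],
  [0, 0, 0, 0, 0, 0, -0.3],
])

```text
time_s: 6.4
ee_pos: [0.5183, 0.1536, 0.0422]
eef_rot: [3.141, 0.784, 1.732]
force: [-0.3, 0.3, -1.6]
grip_width: 0.0477
grip_force: 25.0
```

>>> jog_arm([
  [0.0007, 0, 0.0007, 0, 0, 0, -0.3],
  [0.0007, 0, 0.0007, 0, 0, 0, -0.3],
  [0, 0, 0, 0, 0, 0, -0.3],
])

```text
time_s: 6.7
ee_pos: [0.5184, 0.1536, 0.041]
eef_rot: [3.14, 0.785, 1.732]
force: [-2.6, 0.0, 6.4]
grip_width: 0.0476
grip_force: 25.0
```

>>> jog_arm([
  [0, 0, 0, 0, 0, 0, 0.05],
  [0, 0, 0, 0, 0, 0, 0.1],
  [0, 0, 0, 0, 0, 0, 0.2],
  [0, 0, 0, 0, 0, 0, 0.4],
  [0, 0, 0, 0, 0, 0, 0.6],
])

```text
time_s: 7.2
ee_pos: [0.5183, 0.1536, 0.0401]
eef_rot: [3.141, 0.784, 1.733]
force: [-0.7, -1.0, -0.3]
grip_width: 0.0688
grip_force: 0.0
```

>>> jog_arm([
  [0, 0, 0, 0, 0, 0, 0.8],
  [0, 0, -0.01, 0, 0, 0, 0.8],
  [0, 0, -0.02, 0, 0, 0, 0.8],
  [0, 0, -0.03, 0, 0, 0, 0.8],
  [0, 0, -0.03, 0, 0, 0, 0.8],
])

```text
time_s: 7.7
ee_pos: [0.5077, 0.2173, 0.1052]
eef_rot: [3.141, 0.784, 1.732]
force: [-0.2, 0.5, 0.4]
grip_width: 0.0848
grip_force: 0.0
```

Run:
```python
from h import *
import pickle
tcp(); m=ctrl.camera_model('wrist'); pickle.dump(m,open('m4.pkl','wb')); a=snap('wrist','pics/w4.png'); 
b=snap('scene','pics/s4.png')
w=np.hstack([cv2.resize(a,(533,400),interpolation=cv2.INTER_CUBIC),cv2.resize(b[170:270,290:357],(267,400),interpolation=cv2.INTER_CUBIC)])
cv2.imwrite('pics/c4.png',w[:,:,::-1])
```

```text
t 7.7 pinch [0.5055 0.2304 0.1185] x [-0.114  0.699 -0.706] z [ 0.114 -0.697 -0.708] q [ 0.65  0.66  1.44 -0.68  1.5   0.7 ] F [-0.2  0.5  0.4] w 0.0848 0.0
```

View pics/c4.png

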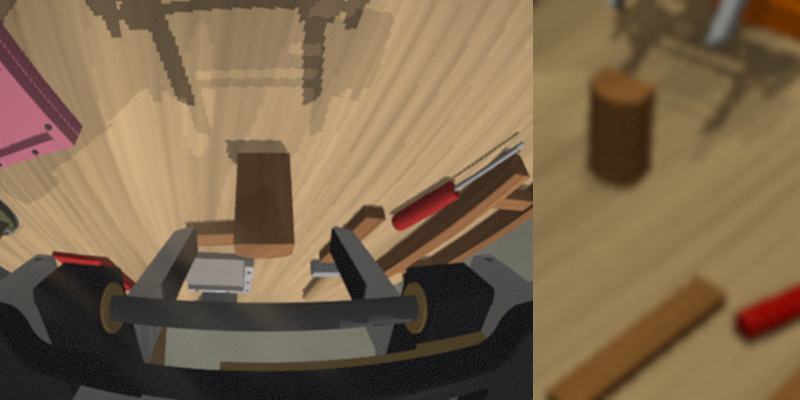

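The block stands alone. In the wrist view its flat face has its bottom edge at (238,152)–(290,152) and its top edge at (235,243)–(294,243), on the 533-pixel-wide scale. The scene crop shows it upright too.

Run:
```python
from h import *
import pickle
m=pickle.load(open('m4.pkl','rb')); s=560/533
Q=[ray('wrist',(u*s,v*s),z,m) for u,v,z in [(238,152,0),(290,152,0),(294,243,.09),(235,243,.09)]]
print(np.round(Q,4)); 
b=(Q[0]+Q[1])/2; t=(Q[2]+Q[3])/2; e=Q[1]-Q[0]+Q[2]-Q[3]; print('yaw',np.arctan2(e[1],e[0])+np.pi/2)
psi=1.733
x=Rt(psi,0).apply([1,0,0]); f=np.array([.5162,.1668,0])+x*.0068; print('flat face pred',f,'seen',b,t)
F=(f+(b+t)/2)/2; g=F-x*.022; g[2]=.055
L=Rt(psi,np.pi/4); back=g-L.apply([0,0,.08])
print(g,back)
plan([((.50,.2,.20),psi,-.3,0),(back+[0,.0,.04],psi,np.pi/4,0),(back,psi,np.pi/4,1)],.8)
```

```text
[[0.4923 0.1722 0.    ]
 [0.5395 0.18   0.    ]
 [0.5381 0.1819 0.09  ]
 [0.4935 0.1746 0.09  ]]
yaw 1.7327882928554768
flat face pred [0.51510185 0.17351074 0.        ] seen [0.51588117 0.17608428 0.        ] [0.51579163 0.17827179 0.09      ]
[0.51902198 0.15363317 0.055     ] [0.52815742 0.09780715 0.11156854]
[[-0.0173, -0.0028, -0.0089, 0.001, 0.12, -0.0, 0.8], [-0.0161, -0.0028, -0.0111, 0.002, 0.121, -0.0, 0.8], [-0.0146, -0.0029, -0.0133, 0.001, 0.12, -0.001, 0.8], [-0.0129, -0.0029, -0.0152, 0.002, 0.12, 0.0, 0.8], [-0.0073, 0.0013, 0.0085, -0.0, 0.121, 0.0, 0.8]]
[[-0.0083, 0.0012, 0.0072, -0.0, 0.12, 0.0, 0.8], [-0.0091, 0.0013, 0.0059, -0.0, 0.121, 0.0, 0.8], [-0.0098, 0.0012, 0.0045, -0.0, 0.121, -0.0, 0.8], [-0.0102, 0.0013, 0.0031, -0.0, 0.12, -0.0, 0.8], [-0.0106, 0.0012, 0.0015, -0.0, 0.121, -0.0, 0.8]]
[[-0.0106, 0.0013, -0.0001, -0.0, 0.121, -0.0, 0.8], [-0.0105, 0.0013, -0.0016, -0.0, 0.12, -0.0, 0.8], [-0.0103, 0.0012, -0.0031, -0.0, 0.121, -0.0, 0.8], [-0.0283, 0.0, 0.0283, -0.0, -0.0, -0.0, 0.8]]
```

>>> jog_arm([
  [-0.0175, -0.003, -0.009, 0.0015, 0.12, 0, 0.8],
  [-0.016, -0.003, -0.011, 0.0015, 0.12, 0, 0.8],
  [-0.0145, -0.003, -0.0135, 0.0015, 0.12, 0, 0.8],
  [-0.013, -0.003, -0.015, 0.0015, 0.12, 0, 0.8],
  [-0.0075, 0.001, 0.0085, 0, 0.12, 0, 0.8],
])

```text
time_s: 8.3
ee_pos: [0.5034, 0.1826, 0.1766]
eef_rot: [3.14, 0.178, 1.73]
force: [0.3, 1.1, -0.8]
grip_width: 0.0843
grip_force: 0.0
```

>>> jog_arm([
  [-0.0085, 0.001, 0.007, 0, 0.12, 0, 0.8],
  [-0.009, 0.001, 0.006, 0, 0.12, 0, 0.8],
  [-0.01, 0.001, 0.0045, 0, 0.12, 0, 0.8],
  [-0.01, 0.001, 0.003, 0, 0.12, 0, 0.8],
  [-0.0105, 0.001, 0.0015, 0, 0.12, 0, 0.8],
])

```text
time_s: 8.8
ee_pos: [0.515, 0.1352, 0.1484]
eef_rot: [-3.138, -0.421, 1.727]
force: [-0.4, 0.8, -0.5]
grip_width: 0.0845
grip_force: 0.0
```

>>> jog_arm([
  [-0.0105, 0.001, 0, 0, 0.12, 0, 0.8],
  [-0.0105, 0.001, -0.0015, 0, 0.12, 0, 0.8],
  [-0.0105, 0.001, -0.003, 0, 0.12, 0, 0.8],
  [0, 0, 0, 0, 0, 0, 0.8],
  [0, 0, 0, 0, 0, 0, 0.8],
])

```text
time_s: 9.3
ee_pos: [0.5223, 0.1067, 0.1353]
eef_rot: [-3.133, -0.774, 1.722]
force: [-0.2, 0.3, -0.4]
grip_width: 0.0845
grip_force: 0.0
```

Run:
```python
from h import *
tcp(); psi=1.733
g=np.array([.51902,.15363,.055]); L=Rt(psi,np.pi/4)
plan([(g-L.apply([0,0,.08]),psi,np.pi/4,2),(g,psi,np.pi/4,4)],.8)
```

```text
t 9.3 pinch [0.5244 0.0938 0.1487] x [-0.108  0.707  0.699] z [-0.114  0.69  -0.715] q [-0.21  0.48  1.64  0.72  1.42 -0.63] F [-0.2  0.3 -0.4] w 0.0845 0.0
[[-0.0117, 0.0023, 0.0145, -0.001, 0.005, -0.004, 0.8], [-0.0117, 0.0022, 0.0143, -0.0, 0.006, -0.004, 0.8], [0.0, 0.0, 0.02, -0.0, -0.0, 0.0, 0.8], [0.0, 0.0, 0.02, -0.0, -0.0, 0.0, 0.8], [0.0, 0.0, 0.02, -0.0, -0.0, 0.0, 0.8]]
[[0.0, 0.0, 0.02, -0.0, -0.0, 0.0, 0.8]]
```

>>> jog_arm([
  [-0.0117, 0.0023, 0.0145, 0, 0.005, -0.004, 0.8],
  [-0.0117, 0.0022, 0.0143, 0, 0.006, -0.004, 0.8],
  [0, 0, 0.02, 0, 0, 0, 0.8],
  [0, 0, 0.02, 0, 0, 0, 0.8],
  [0, 0, 0.02, 0, 0, 0, 0.8],
])

```text
time_s: 9.8
ee_pos: [0.5191, 0.1548, 0.0568]
eef_rot: [3.139, -0.784, 1.739]
force: [0.7, -0.6, -0.8]
grip_width: 0.0846
grip_force: 0.0
```

>>> jog_arm([
  [0, 0, 0.02, 0, 0, 0, 0.6],
  [0, 0, 0, 0, 0, 0, 0.4],
  [0, 0, 0, 0, 0, 0, 0.2],
  [0, 0, 0, 0, 0, 0, 0.15],
  [0, 0, 0, 0, 0, 0, 0.1],
], squeeze=5)

```text
time_s: 10.3
ee_pos: [0.5175, 0.167, 0.0434]
eef_rot: [3.138, -0.786, 1.738]
force: [0.4, 0.1, 0.3]
grip_width: 0.0528
grip_force: 0.0
```

>>> jog_arm([
  [0, 0, 0, 0, 0, 0, 0.06],
  [0, 0, 0, 0, 0, 0, 0.03],
  [0, 0, 0, 0, 0, 0, 0],
  [0, 0, 0, 0, 0, 0, -0.05],
  [0, 0, 0, 0, 0, 0, -0.3],
])

```text
time_s: 10.8
ee_pos: [0.517, 0.1673, 0.0428]
eef_rot: [3.14, -0.787, 1.737]
force: [-2.4, -3.0, 5.1]
grip_width: 0.0481
grip_force: 5.0
```

Run:
```python
from h import *
import pickle
tcp(); m=ctrl.camera_model('wrist'); a=snap('wrist','pics/w5.png'); t=snap('top','pics/t5.png')
w=np.hstack([cv2.resize(a,(480,360),interpolation=cv2.INTER_CUBIC),cv2.resize(t[180:252,300:364],(320,360),interpolation=cv2.INTER_CUBIC)])
cv2.imwrite('pics/c5.png',w[:,:,::-1])
```

```text
t 10.8 pinch [0.5191 0.1542 0.056 ] x [-0.117  0.696  0.708] z [-0.115  0.699 -0.706] q [-0.11  0.62  1.7   0.81  1.23 -0.72] F [-2.4 -3.   5.1] w 0.0481 5.001141235989053
```

View pics/c5.png

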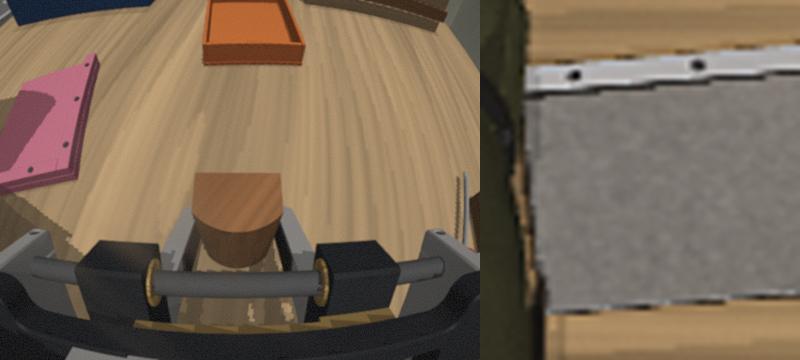

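The block is gripped squarely: the top end face is at (237,200), with the flat edge at the back and the crown towards the camera. Next I'll fit the jig pose from the first top view, using outer corners (crop) (465,73), (738,48), (756,235) and (482,257).

```bash
cat >> h.py <<'E'
def jig():
    px=[(465,73),(738,48),(756,235),(482,257)]; J=np.array([[.07,.1,.024],[.07,-.1,.024],[-.07,-.1,.024],[-.07,.1,.012]])
    W=np.array([ray('top',(185+u/3.8-.37,175+v/3.8-.37),j[2]) for (u,v),j in zip(px,J)])
    a,b=J[:,:2]-J[:,:2].mean(0),W[:,:2]-W[:,:2].mean(0)
    th=np.arctan2((a[:,0]*b[:,1]-a[:,1]*b[:,0]).sum(),(a*b).sum()); Rj=R.from_rotvec([0,0,th])
    o=W.mean(0)-Rj.apply(J.mean(0)); o[2]=0; return o,th,Rj,W-o-Rj.apply(J)
E
python3 - <<'E'
from h import *
o,th,Rj,res=jig(); print(o,th,res.round(4))
psi=np.pi/2+th
# block coords: pinch is 22 above flat, 10 toward left of centre. place 20 mm off fence, 12 off stop
hgt=.0225; off=.0110
c=o+Rj.apply([.031-.020,-.040+.014,.012]); g=c+Rj.apply([0,off,0]); g[2]+=hgt
print('target pinch',g,psi)
p,r=cur(); p0=p-r.apply([0,0,PZ])
plan([(p0+[0,0,.09],1.737,.786,3),(np.array([g[0],.02,.17]),psi,0.0,0),((g+[0,0,.08]),psi,-.785,0)],-.3)
E
```

```text
[ 0.48037017 -0.20203295  0.        ] 0.08771607008530134 [[-0.002   0.0014  0.    ]
 [-0.0001 -0.0022  0.    ]
 [ 0.0007  0.      0.    ]
 [ 0.0014  0.0007  0.    ]]
target pinch [ 0.49264193 -0.21601164  0.0345    ] 1.6585123968801978
[[0.0212, 0.0, -0.0212, 0.001, -0.0, -0.0, -0.3], [0.0213, 0.0, -0.0212, 0.0, -0.001, -0.0, -0.3], [0.0212, 0.0, -0.0211, 0.001, -0.0, -0.0, -0.3], [-0.0126, -0.0068, -0.0155, -0.004, -0.112, 0.011, -0.3], [-0.0143, -0.0067, -0.0142, -0.005, -0.112, 0.01, -0.3]]
[[-0.0159, -0.0064, -0.0128, -0.004, -0.113, 0.011, -0.3], [-0.0173, -0.0063, -0.0112, -0.005, -0.112, 0.011, -0.3], [-0.0186, -0.006, -0.0095, -0.004, -0.112, 0.01, -0.3], [-0.0195, -0.0058, -0.0076, -0.005, -0.112, 0.011, -0.3], [-0.0203, -0.0056, -0.0056, -0.004, -0.113, 0.01, -0.3]]
[[-0.0357, -0.003, 0.0078, -0.0, -0.112, 0.0, -0.3], [-0.0346, -0.0029, 0.0115, -0.0, -0.112, 0.0, -0.3], [-0.0331, -0.003, 0.0151, -0.0, -0.112, 0.0, -0.3], [-0.0311, -0.0029, 0.0185, -0.0, -0.112, 0.0, -0.3], [-0.029, -0.003, 0.0216, 0.0, -0.113, 0.0, -0.3]]
[[-0.0263, -0.003, 0.0244, 0.0, -0.112, 0.0, -0.3], [-0.0234, -0.0029, 0.0271, 0.0, -0.112, 0.001, -0.3]]
```

>>> jog_arm([
  [0, 0, 0, 0, 0, 0, -0.3],
  [0.01, 0, -0.01, 0, 0, 0, -0.3],
  [0.02, 0, -0.02, 0, 0, 0, -0.3],
  [0.02, 0, -0.02, 0, 0, 0, -0.3],
  [0.0135, 0, -0.0135, 0, -0.001, 0, -0.3],
], squeeze=25)

```text
time_s: 11.4
ee_pos: [0.5173, 0.1673, 0.1347]
eef_rot: [3.137, -0.785, 1.738]
force: [0.7, 0.2, -1.6]
grip_width: 0.0474
grip_force: 25.0
```

>>> jog_arm([
  [-0.0125, -0.007, -0.0155, -0.004, -0.112, 0.01, -0.3],
  [-0.0145, -0.0065, -0.014, -0.005, -0.112, 0.011, -0.3],
  [-0.016, -0.0065, -0.013, -0.004, -0.112, 0.01, -0.3],
  [-0.0175, -0.0065, -0.011, -0.005, -0.112, 0.011, -0.3],
  [-0.0185, -0.006, -0.0095, -0.004, -0.112, 0.01, -0.3],
])

```text
time_s: 11.9
ee_pos: [0.4992, 0.0612, 0.145]
eef_rot: [-3.138, -0.221, 1.678]
force: [-1.0, -0.5, -2.5]
grip_width: 0.0478
grip_force: 25.0
```

>>> jog_arm([
  [-0.0195, -0.006, -0.0075, -0.005, -0.112, 0.011, -0.3],
  [-0.0205, -0.0055, -0.0055, -0.004, -0.112, 0.01, -0.3],
  [-0.0355, -0.003, 0.008, 0, -0.112, 0, -0.3],
  [-0.0345, -0.003, 0.0115, 0, -0.112, 0, -0.3],
  [-0.033, -0.003, 0.015, 0, -0.112, 0, -0.3],
])

```text
time_s: 12.4
ee_pos: [0.4927, -0.0885, 0.1278]
eef_rot: [3.138, 0.339, 1.657]
force: [0.6, -0.0, -1.5]
grip_width: 0.0478
grip_force: 25.0
```

>>> jog_arm([
  [-0.031, -0.003, 0.0185, 0, -0.112, 0, -0.3],
  [-0.029, -0.003, 0.0215, 0, -0.112, 0, -0.3],
  [-0.0265, -0.003, 0.0245, 0, -0.112, 0, -0.3],
  [-0.0235, -0.003, 0.027, 0, -0.112, 0, -0.3],
  [0, 0, 0, 0, 0, 0, -0.3],
])

```text
time_s: 12.9
ee_pos: [0.4915, -0.2307, 0.0978]
eef_rot: [-3.139, 0.785, 1.659]
force: [-0.6, 0.6, -1.6]
grip_width: 0.0479
grip_force: 25.0
```

Run:
```python
from h import *
import pickle
tcp(); m=ctrl.camera_model('wrist'); pickle.dump(m,open('m6.pkl','wb')); a=snap('wrist','pics/w6.png'); t=snap('top','pics/t6.png')
g=np.array([.4926,-.2160,.0345])
plan([(g+[0,0,.03],1.6585,-.785,3),(g+[0,0,.005],1.6585,-.785,2)],-.3)
w=np.hstack([cv2.resize(a,(480,360),interpolation=cv2.INTER_CUBIC),cv2.resize(t[180:252,320:384],(320,360),interpolation=cv2.INTER_CUBIC)])
cv2.imwrite('pics/c6.png',w[:,:,::-1])
```

```text
t 12.9 pinch [ 0.4903 -0.2175  0.1111] x [-0.062  0.705 -0.707] z [ 0.059 -0.704 -0.708] q [-0.16  0.4   1.89 -1.02  0.94  0.42] F [-0.6  0.6 -1.6] w 0.0479 24.99485952401301
[[0.0112, 0.0003, 0.0115, 0.0, -0.002, -0.001, -0.3], [0.0113, 0.0003, 0.0116, 0.0, -0.001, -0.0, -0.3], [0.0113, 0.0004, 0.0115, 0.0, -0.002, -0.001, -0.3], [0.0088, -0.0, 0.0088, 0.0, 0.0, -0.0, -0.3], [0.0088, -0.0001, 0.0088, 0.0, 0.0, -0.0, -0.3]]
```

View pics/c6.png

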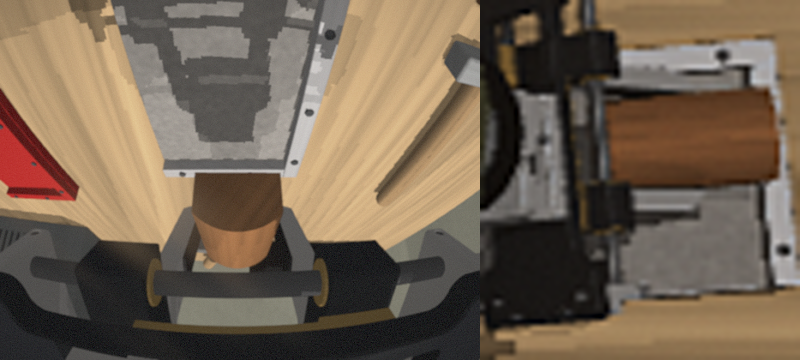

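The gripped block is above the jig, flat side down (crop (690,140)). Joint 4 is at -1.02, close to its -1.04 limit, so I'll fit the kinematics and find a place on the board where it can go down level.

```bash
cat > k.py <<'E'
from h import *
from scipy.optimize import least_squares
def fk(q,k):
    h,L1,L2,e,d,a=k
    A=R.from_euler('z',q[0])*R.from_euler('y',q[1]); p=np.array([0,0,h])+R.from_euler('z',q[0]).apply([a,0,0])+A.apply([0,0,L1])
    B=A*R.from_euler('y',q[2]); p=p+B.apply([e,0,L2]); T=B*R.from_euler('z',q[3])*R.from_euler('y',q[4])*R.from_euler('z',q[5])
    return p+T.apply([0,0,d]),T
o=ctrl.get_obs()
D=[([1.0514,.3004,1.5215,0,1.3207,-.0666],[.2405,.4944,.2049]),([.14,.24,1.66,0,1.25,-.01],[.4996,.1097,.181]),([-.2,.59,1.62,.74,1.34,-.7],[.5346,.1124,.0784]),
([.55,.64,1.55,-.73,1.37,.7],[.5184,.1537,.0751]),([.65,.66,1.44,-.68,1.5,.7],[.5077,.2173,.1052]),([-.11,.62,1.7,.81,1.23,-.72],[.517,.1673,.0428]),(list(o['qpos']),list(o['ee_pos']))]
s=least_squares(lambda k:np.ravel([fk(q,k)[0]-p for q,p in D]),[.3,.4,.4,0,.3,0]); K=s.x
def ik(P,psi,lean,q0):
    T=Rt(psi,lean); p=np.array(P)+T.apply([0,0,PZ]); off=fk(o['qpos'],K)[1].inv()*cur()[1]
    f=lambda q:np.r_[(fk(q,K)[0]-p)*5,((fk(q,K)[1]*off).inv()*T).as_rotvec()]
    r=least_squares(f,q0); return r.x.round(2),r.cost
E
python3 - <<'E'
from k import *
print(K.round(3),np.abs(s.fun).max())
g=np.array([.4926,-.2160,.0345]); _,th,Rj,_=jig()
for dx,dy,dps in [(0,0,0),(0,.05,0),(.01,.08,0),(.01,.1,0),(.01,.08,-.1),(.01,.05,-.15)]:
    print(dx,dy,dps,ik(g+Rj.apply([dx,dy,0]),1.6585+dps,-.785,o['qpos']))
E
```

```text
[0.221 0.409 0.444 0.036 0.262 0.006] 0.044313555574091085
0 0 0 (array([-0.09,  0.55,  1.89, -1.1 ,  0.9 ,  0.63]), np.float64(3.3725440738650984e-31))
0 0.05 0 (array([ 0.01,  0.54,  1.91, -1.05,  0.95,  0.68]), np.float64(5.009635082255289e-29))
0.01 0.08 0 (array([ 0.07,  0.56,  1.88, -1.  ,  0.99,  0.69]), np.float64(1.2066277955971718e-26))
0.01 0.1 0 (array([ 0.12,  0.56,  1.88, -0.98,  1.02,  0.71]), np.float64(3.2859670519810202e-25))
0.01 0.08 -0.1 (array([ 0.07,  0.58,  1.83, -0.94,  1.06,  0.71]), np.float64(1.812960126510861e-24))
0.01 0.05 -0.15 (array([ 0.01,  0.6 ,  1.81, -0.94,  1.06,  0.69]), np.float64(7.186445279795093e-25))
```

```bash
sed -i 's/h,L1,L2,e,d,a=k/h,L1,L2,e,d,a,c=k/; s/\[a,0,0\]/[a,c,0]/; s/\[.3,.4,.4,0,.3,0\]/[.3,.4,.4,0,.3,0,.03]/' k.py
python3 - <<'E'
from k import *
print(K.round(3),np.abs(s.fun).max())
g=np.array([.4926,-.2160,.0345]); _,th,Rj,_=jig()
for dx,dy,dps in [(0,0,0),(0,.05,0),(.005,.08,0),(.005,.1,0),(.005,.08,-.1),(.0,.06,-.2),(.0,.04,-.2)]:
    print(dx,dy,dps,ik(g+Rj.apply([dx,dy,0]),1.6585+dps,-.785,o['qpos']))
E
```

```text
[ 0.223  0.423  0.45   0.039  0.272 -0.002  0.038] 0.002911385922171772
0 0 0 (array([-0.16,  0.55,  1.9 , -1.13,  0.86,  0.61]), np.float64(2.150477535211151e-17))
0 0.05 0 (array([-0.05,  0.54,  1.91, -1.08,  0.92,  0.65]), np.float64(3.4303219721967155e-31))
0.005 0.08 0 (array([ 0.01,  0.55,  1.9 , -1.04,  0.95,  0.67]), np.float64(1.8182921272078637e-29))
0.005 0.1 0 (array([ 0.05,  0.55,  1.9 , -1.02,  0.98,  0.69]), np.float64(5.239523469325828e-28))
0.005 0.08 -0.1 (array([ 0.01,  0.57,  1.85, -0.98,  1.02,  0.69]), np.float64(1.1658150945616619e-26))
0.0 0.06 -0.2 (array([-0.03,  0.59,  1.81, -0.94,  1.06,  0.7 ]), np.float64(6.391745920054157e-25))
0.0 0.04 -0.2 (array([-0.07,  0.59,  1.81, -0.96,  1.04,  0.68]), np.float64(4.9274398035322546e-26))
```

Run:
```python
from k import *
oj,th,Rj,_=jig(); psi=1.6585-.2
c=oj+Rj.apply([.001,.034,0]); g=c+Rt(psi,0).apply([.011,0,0]); g[2]=.0345; print(g,ik(g,psi,-.785,o['qpos']))
h=g.copy(); h[2]=.09; h2=g.copy(); h2[2]=.040
plan([(h,psi,-.785,4),(h2,psi,-.785,4)],-.3)
```

```text
[ 0.47962046 -0.15714535  0.0345    ] (array([-0.03,  0.58,  1.84, -0.94,  1.06,  0.71]), np.float64(3.277088825012116e-25))
[[0.0146, -0.0024, -0.0064, 0.035, -0.001, 0.035, -0.3], [0.0145, -0.0031, -0.0063, 0.036, -0.002, 0.035, -0.3], [0.0143, -0.0039, -0.0063, 0.035, -0.001, 0.035, -0.3], [0.0143, -0.0045, -0.0062, 0.035, -0.001, 0.035, -0.3], [0.0088, -0.0, 0.0089, 0.0, 0.0, -0.0, -0.3]]
[[0.0089, -0.0, 0.0088, 0.0, 0.0, -0.0, -0.3], [0.0088, -0.0, 0.0089, 0.0, 0.0, -0.0, -0.3], [0.0088, -0.0, 0.0088, 0.0, 0.0, -0.0, -0.3]]
```

>>> jog_arm([
  [0.0145, -0.0025, -0.0065, 0.035, -0.001, 0.035, -0.3],
  [0.0145, -0.003, -0.0065, 0.035, -0.001, 0.035, -0.3],
  [0.0145, -0.004, -0.006, 0.035, -0.001, 0.035, -0.3],
  [0.0145, -0.0045, -0.006, 0.035, -0.001, 0.035, -0.3],
  [0.009, 0, 0.009, 0, 0, 0, -0.3],
])

```text
time_s: 13.5
ee_pos: [0.4796, -0.1687, 0.0646]
eef_rot: [3.135, 0.784, 1.456]
force: [0.0, 0.7, -1.0]
grip_width: 0.0478
grip_force: 25.0
```

>>> jog_arm([
  [0.009, 0, 0.009, 0, 0, 0, -0.3],
  [0.009, 0, 0.009, 0, 0, 0, -0.3],
  [0.006, 0, 0.006, 0, 0, 0, -0.3],
  [0, 0, 0, 0, 0, 0, -0.3],
])

```text
time_s: 13.9
ee_pos: [0.4775, -0.171, 0.0284]
eef_rot: [-3.14, 0.786, 1.461]
force: [-0.5, -0.5, -1.3]
grip_width: 0.0478
grip_force: 25.0
```

```bash
python3 -c "
from h import *
tcp()"
```

```text
t 13.9 pinch [ 0.479  -0.1578  0.0417] x [ 0.078  0.703 -0.707] z [-0.079 -0.703 -0.707] q [-0.03  0.57  1.84 -0.94  1.06  0.7 ] F [-0.5 -0.5 -1.3] w 0.0478 24.995105541602243
```

>>> jog_arm([
  [0.0015, 0, 0.0015, 0, 0, 0, -0.3],
  [0.0015, 0, 0.0015, 0, 0, 0, -0.3],
  [0.0007, 0, 0.0007, 0, 0, 0, -0.3],
  [0, 0, 0, 0, 0, 0, -0.3],
])

```text
time_s: 14.3
ee_pos: [0.4783, -0.1707, 0.0246]
eef_rot: [3.139, 0.786, 1.459]
force: [-0.2, 0.5, -0.6]
grip_width: 0.048
grip_force: 25.0
```

>>> jog_arm([
  [0.0007, 0, 0.0007, 0, 0, 0, -0.3],
  [0.0007, 0, 0.0007, 0, 0, 0, -0.3],
  [0, 0, 0, 0, 0, 0, -0.3],
])

```text
time_s: 14.6
ee_pos: [0.4782, -0.1707, 0.0224]
eef_rot: [3.14, 0.786, 1.459]
force: [0.4, -0.8, -1.4]
grip_width: 0.0477
grip_force: 25.0
```

>>> jog_arm([
  [0.0007, 0, 0.0007, 0, 0, 0, -0.3],
  [0, 0, 0, 0, 0, 0, -0.3],
])

```text
time_s: 14.8
ee_pos: [0.4782, -0.1708, 0.0214]
eef_rot: [3.14, 0.786, 1.459]
force: [0.6, -0.3, -1.4]
grip_width: 0.0478
grip_force: 25.0
```

>>> jog_arm([
  [0.0006, 0, 0.0006, 0, 0, 0, -0.3],
  [0, 0, 0, 0, 0, 0, -0.3],
])

```text
time_s: 15.0
ee_pos: [0.4782, -0.1707, 0.0206]
eef_rot: [3.14, 0.786, 1.459]
force: [-0.9, -0.2, -0.4]
grip_width: 0.0477
grip_force: 25.0
```

>>> jog_arm([
  [0.0005, 0, 0.0005, 0, 0, 0, -0.3],
  [0, 0, 0, 0, 0, 0, -0.3],
])

```text
time_s: 15.2
ee_pos: [0.4782, -0.1707, 0.0199]
eef_rot: [3.14, 0.786, 1.459]
force: [-0.3, 0.5, -1.3]
grip_width: 0.048
grip_force: 25.0
```

>>> jog_arm([
  [0.0005, 0, 0.0005, 0, 0, 0, -0.3],
  [0, 0, 0, 0, 0, 0, -0.3],
])

```text
time_s: 15.4
ee_pos: [0.4783, -0.1707, 0.0193]
eef_rot: [3.14, 0.786, 1.459]
force: [-0.3, -0.0, -1.0]
grip_width: 0.0478
grip_force: 25.0
```

>>> jog_arm([
  [0.0005, 0, 0.0005, 0, 0, 0, -0.3],
  [0, 0, 0, 0, 0, 0, -0.3],
])

```text
time_s: 15.6
ee_pos: [0.4783, -0.1708, 0.0191]
eef_rot: [3.139, 0.787, 1.458]
force: [-2.0, 1.9, 5.8]
grip_width: 0.0478
grip_force: 25.0
```

>>> jog_arm([
  [0.0005, 0, 0.0005, 0, 0, 0, -0.3],
  [0, 0, 0, 0, 0, 0, -0.3],
])

```text
time_s: 15.8
ee_pos: [0.4783, -0.1708, 0.0189]
eef_rot: [3.139, 0.787, 1.458]
force: [-4.4, 4.5, 13.3]
grip_width: 0.0478
grip_force: 25.0
```

>>> jog_arm([
  [-0.0003, 0, -0.0003, 0, 0, 0, 0.1],
  [0, 0, 0, 0, 0, 0, 0.3],
  [0, 0, 0, 0, 0, 0, 0.4],
  [0, 0, 0, 0, 0, 0, 0.5],
  [0, 0, -0.008, 0, 0, 0, 0.5],
])

```text
time_s: 16.3
ee_pos: [0.4783, -0.1652, 0.0235]
eef_rot: [3.142, 0.786, 1.459]
force: [0.7, 0.2, -0.1]
grip_width: 0.07
grip_force: 0.0
```

>>> jog_arm([
  [0, 0, -0.02, 0, 0, 0, 0.5],
  [0, 0, -0.03, 0, 0, 0, 0.8],
  [0, 0, -0.03, 0, 0, 0, 0.8],
  [0, 0, 0, 0, 0, 0, 0.8],
])

```text
time_s: 16.7
ee_pos: [0.4865, -0.1068, 0.0828]
eef_rot: [3.134, 0.785, 1.457]
force: [-0.4, 0.3, -0.1]
grip_width: 0.0845
grip_force: 0.0
```

Run:
```python
from h import *
import pickle
tcp(); m=ctrl.camera_model('wrist'); pickle.dump(m,open('m7.pkl','wb')); a=snap('wrist','pics/w7.png')
x=Rt(1.458,0).apply([1,0,0]); c=np.array([.4797,-.1577,0])-x*.011; print('c',c)
plan([(c+[0,0,.13],1.458,0.,0)],.8)
cv2.imwrite('pics/c7.png',cv2.resize(a,(800,600),interpolation=cv2.INTER_CUBIC)[:,:,::-1])
```

```text
t 16.7 pinch [ 0.4879 -0.0936  0.0961] x [ 0.08   0.703 -0.707] z [-0.072 -0.703 -0.707] q [ 0.09  0.49  1.79 -0.84  1.21  0.65] F [-0.4  0.3 -0.1] w 0.0845 0.0
c [ 0.47846187 -0.1686301   0.        ]
[[-0.009, -0.0001, 0.0038, 0.001, 0.112, 0.0, 0.8], [-0.0094, -0.0, 0.0026, 0.0, 0.112, 0.001, 0.8], [-0.0095, -0.0001, 0.0012, 0.001, 0.113, 0.0, 0.8], [-0.0097, -0.0001, -0.0, 0.001, 0.112, 0.0, 0.8], [-0.0096, -0.0, -0.0014, 0.0, 0.112, 0.001, 0.8]]
[[-0.0094, -0.0001, -0.0027, 0.001, 0.112, 0.0, 0.8], [-0.009, -0.0, -0.004, 0.001, 0.112, 0.001, 0.8]]
```

View pics/c7.png

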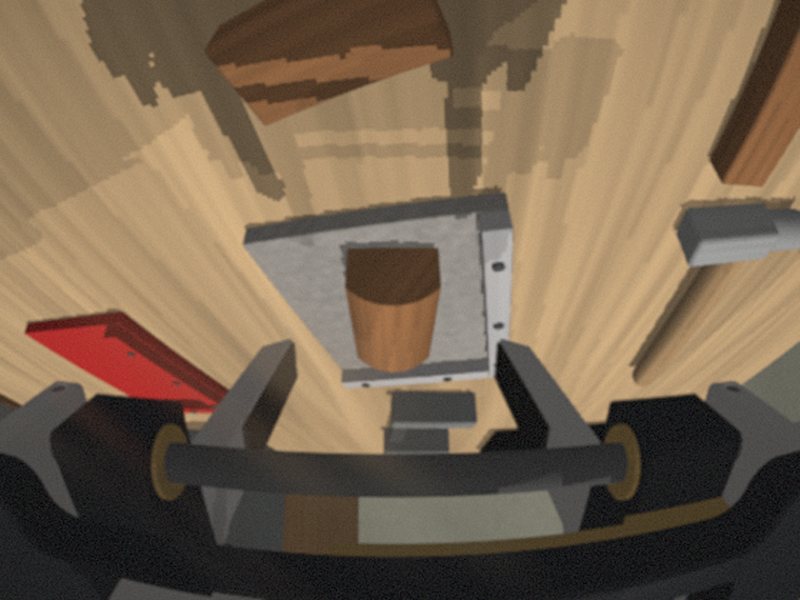

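The block lies flat on the board, crown up. Its near end's bottom edge is at (347,250)–(440,250). The fence's inner top edge runs about (481,225)–(487,370), and the end stop's top face is at (345–490,377).

Run:
```python
from h import *
import pickle
m=pickle.load(open('m7.pkl','rb')); oj,th,Rj,_=jig()
J=lambda P:Rj.inv().apply(P-oj).round(4)
for n,u,v,z in [('endL',347,250,.012),('endR',440,250,.012),('fence in',482,230,.024),('fence in',487,360,.024),('fence out',512,240,.024),('fence out',507,345,.024),('stop outer R',494,381,.024),('stop outer L',342,385,.024),('stop in',352,373,.024),('stop in',487,369,.024),('board BL',245,228,.012),('cornerTL',510,195,.024)]:
    P=ray('wrist',(u*.7,v*.7),z,m); print(n,P.round(4),'jig',J(P))
x=Rt(1.458,0).apply([1,0,0]); print('end pred',J(np.array([.47846,-.16863,.012])+x*.045))
```

```text
endL [ 0.4603 -0.1213  0.012 ] jig [-0.0129  0.0822  0.012 ]
endR [ 0.5091 -0.1269  0.012 ] jig [0.0352 0.0723 0.012 ]
fence in [ 0.5286 -0.0963  0.024 ] jig [0.0573 0.1011 0.024 ]
fence in [ 0.5414 -0.256   0.024 ] jig [ 0.056  -0.0591  0.024 ]
fence out [ 0.5436 -0.1053  0.024 ] jig [0.0715 0.0908 0.024 ]
fence out [ 0.5539 -0.2298  0.024 ] jig [ 0.0708 -0.0341  0.024 ]
stop outer R [ 0.5511 -0.3059  0.024 ] jig [ 0.0614 -0.1096  0.024 ]
stop outer L [ 0.4208 -0.2978  0.024 ] jig [-0.0678 -0.0902  0.024 ]
stop in [ 0.435  -0.2696  0.024 ] jig [-0.0511 -0.0634  0.024 ]
stop in [ 0.5428 -0.2755  0.024 ] jig [ 0.0557 -0.0786  0.024 ]
board BL [ 0.4122 -0.0952  0.012 ] jig [-0.0585  0.1124  0.012 ]
cornerTL [ 0.5397 -0.0731  0.024 ] jig [0.0704 0.1233 0.024 ]
end pred [0.01   0.0775 0.012 ]
```

>>> jog_arm([
  [-0.009, 0, 0.004, 0.001, 0.112, 0, 0.8],
  [-0.0095, 0, 0.0025, 0, 0.112, 0, 0.8],
  [-0.0095, 0, 0.001, 0.001, 0.112, 0, 0.8],
  [-0.0095, 0, 0, 0.001, 0.112, 0, 0.8],
  [-0.0095, 0, -0.0015, 0, 0.112, 0.001, 0.8],
])

```text
time_s: 17.25
ee_pos: [0.4797, -0.1533, 0.1005]
eef_rot: [-3.141, 0.222, 1.457]
force: [0.3, 0.2, -0.5]
grip_width: 0.0846
grip_force: 0.0
```

>>> jog_arm([
  [-0.0095, 0, -0.0025, 0.001, 0.112, 0, 0.8],
  [-0.009, 0, -0.004, 0.001, 0.112, 0.001, 0.8],
  [0, 0, 0, 0, 0, 0, 0.8],
])

```text
time_s: 17.55
ee_pos: [0.4775, -0.1725, 0.1101]
eef_rot: [-3.139, -0.001, 1.451]
force: [0.6, -1.0, 0.4]
grip_width: 0.0846
grip_force: 0.0
```

Run:
```python
from h import *
tcp(); plan([((.4785,-.1686,.080),1.458,0,2),((.4785,-.1686,.0465),1.458,0,2)],.8)
```

```text
t 17.55 pinch [ 0.4775 -0.1725  0.1289] x [0.119 0.993 0.001] z [-0.002  0.001 -1.   ] q [-0.42  0.31  1.74 -0.    1.09 -0.3 ] F [ 0.6 -1.   0.4] w 0.0846 0.0
[[0.002, 0.0003, 0.0245, -0.001, -0.0, -0.003, 0.8], [0.0019, 0.0004, 0.0244, -0.001, -0.001, -0.004, 0.8], [0.0, -0.0, 0.0168, -0.0, 0.0, 0.0, 0.8], [0.0, -0.0, 0.0167, -0.0, 0.0, 0.0, 0.8]]
```

>>> jog_arm([
  [0.002, 0, 0.0245, -0.001, 0, -0.003, 0.8],
  [0.002, 0.0005, 0.0245, -0.001, 0, -0.004, 0.6],
  [0, 0, 0.0165, 0, 0, 0, 0.4],
  [0, 0, 0.0165, 0, 0, 0, 0.2],
  [0, 0, 0, 0, 0, 0, 0.1],
], squeeze=15)

```text
time_s: 18.05
ee_pos: [0.4771, -0.1651, 0.0257]
eef_rot: [-3.136, 0.002, 1.463]
force: [0.0, -0.7, -0.6]
grip_width: 0.0561
grip_force: 0.0
```

>>> jog_arm([
  [0, 0, 0, 0, 0, 0, 0.1],
  [0, 0, 0, 0, 0, 0, 0.05],
  [0, 0, 0, 0, 0, 0, 0],
  [0, 0, 0, 0, 0, 0, -0.1],
  [0, 0, 0, 0, 0, 0, -0.3],
])

```text
time_s: 18.55
ee_pos: [0.4793, -0.1658, 0.0291]
eef_rot: [3.141, 0.002, 1.464]
force: [-1.9, 0.2, 5.9]
grip_width: 0.0481
grip_force: 15.0
```

Run:
```python
from h import *
tcp(); oj,th,Rj,_=jig()
p,r=cur(); g=p-r.apply([0,0,PZ]); psi=np.pi/2+th
d=Rj.apply([.031-.004,-.040+.005,0])+oj; print(d, psi)
h=g+[0,0,.003]; d[2]=h[2]
plan([(h,1.458,0,1),(d,psi,0,4)],-.3)
```

```text
t 18.55 pinch [ 0.4793 -0.1658  0.0479] x [ 0.107  0.994 -0.002] z [-0.    -0.002 -1.   ] q [-0.4   0.43  1.8  -0.    0.91 -0.3 ] F [-1.9  0.2  5.9] w 0.0481 14.999534093221882
[ 0.51033249 -0.23453309  0.        ] 1.6585123968801978
[[0.0, -0.0, -0.003, 0.0, 0.002, 0.006, -0.3], [-0.0162, 0.0097, 0.0, 0.0, 0.0, -0.05, -0.3], [-0.0167, 0.0088, 0.0, 0.0, 0.0, -0.05, -0.3], [-0.017, 0.008, 0.0, 0.0, 0.0, -0.051, -0.3], [-0.0175, 0.0071, 0.0, 0.0, 0.0, -0.05, -0.3]]
```

>>> jog_arm([
  [0, 0, -0.0015, 0, 0, 0, -0.3],
  [-0.0162, 0.0097, 0, 0, 0.001, -0.047, -0.3],
  [-0.0167, 0.0088, 0, 0, 0.001, -0.05, -0.3],
  [-0.017, 0.008, 0, 0, 0, -0.05, -0.3],
  [-0.0175, 0.007, 0, 0, 0, -0.05, -0.3],
], squeeze=25)

```text
time_s: 19.05
ee_pos: [0.5103, -0.2349, 0.0299]
eef_rot: [-3.14, -0.0, 1.663]
force: [0.2, 0.9, -1.8]
grip_width: 0.0475
grip_force: 25.0
```

```bash
python3 -c "
from h import *
tcp(); oj,th,Rj,_=jig(); p,r=cur(); print(Rj.inv().apply(p-oj))"
```

```text
t 19.05 pinch [ 0.5104 -0.2349  0.0487] x [-0.092  0.996  0.   ] z [-0.001  0.    -1.   ] q [-0.5   0.53  1.64 -0.    0.97 -0.59] F [ 0.2  0.9 -1.8] w 0.0475 24.99837134149857
[ 0.0269796  -0.0353607   0.02985859]
```

>>> jog_arm([
  [-0.001, 0, 0, 0, 0, 0, -0.3],
  [-0.001, 0, 0, 0, 0, 0, -0.3],
  [-0.001, 0, 0, 0, 0, 0, -0.3],
  [0, 0, 0, 0, 0, 0, -0.3],
])

```text
time_s: 19.45
ee_pos: [0.5103, -0.2367, 0.03]
eef_rot: [-3.141, -0.0, 1.66]
force: [-0.5, -0.5, -1.5]
grip_width: 0.0472
grip_force: 25.0
```

>>> jog_arm([
  [-0.001, 0.001, 0, 0, 0, 0, -0.3],
  [-0.001, 0.001, 0, 0, 0, 0, -0.3],
  [0, 0, 0, 0, 0, 0, -0.3],
])

```text
time_s: 19.75
ee_pos: [0.5126, -0.2388, 0.03]
eef_rot: [-3.14, -0.001, 1.661]
force: [-1.4, 3.2, -0.6]
grip_width: 0.0475
grip_force: 25.0
```

>>> jog_arm([
  [-0.0005, 0.001, 0, 0, 0, 0, -0.3],
  [0, 0.001, 0, 0, 0, 0, -0.3],
  [0, 0, 0, 0, 0, 0, -0.3],
])

```text
time_s: 20.05
ee_pos: [0.5142, -0.2387, 0.0296]
eef_rot: [-3.139, -0.002, 1.66]
force: [-2.8, 4.7, -0.7]
grip_width: 0.0478
grip_force: 25.0
```

>>> jog_arm([
  [0, 0.001, 0, 0, 0, 0, -0.3],
  [0, 0.001, 0, 0, 0, 0, -0.3],
  [0, 0, 0, 0, 0, 0, -0.3],
])

```text
time_s: 20.35
ee_pos: [0.5159, -0.2386, 0.0295]
eef_rot: [-3.139, -0.002, 1.661]
force: [-4.6, 4.8, -0.4]
grip_width: 0.0477
grip_force: 25.0
```

>>> jog_arm([
  [-0.0005, 0.001, 0, 0, 0, 0, -0.3],
  [0, 0.001, 0, 0, 0, 0, -0.3],
  [0, 0, 0, 0, 0, 0, -0.3],
])

```text
time_s: 20.65
ee_pos: [0.5161, -0.2386, 0.0295]
eef_rot: [-3.134, -0.004, 1.661]
force: [-20.0, 5.7, 10.7]
grip_width: 0.0479
grip_force: 25.0
```

>>> jog_arm([
  [0, 0.001, 0, 0, 0, 0, -0.3],
  [0, 0, 0, 0, 0, 0, -0.3],
])

```text
time_s: 20.85
ee_pos: [0.5161, -0.2386, 0.0293]
eef_rot: [-3.132, -0.004, 1.66]
force: [-27.3, 5.8, 14.6]
grip_width: 0.0474
grip_force: 25.0
```

>>> jog_arm([
  [0, -0.0018, 0.0005, 0, 0, 0, -0.3],
  [0, 0, 0.0007, 0, 0, 0, -0.3],
  [0, 0, 0.0007, 0, 0, 0, -0.3],
  [0, 0, 0, 0, 0, 0, -0.3],
])

```text
time_s: 21.25
ee_pos: [0.516, -0.2386, 0.0288]
eef_rot: [-3.136, -0.003, 1.66]
force: [-21.1, 10.0, 23.7]
grip_width: 0.0478
grip_force: 25.0
```

>>> jog_arm([
  [-0.0005, 0, 0.0007, 0, 0, 0, -0.3],
  [0, 0, 0, 0, 0, 0, -0.3],
])

```text
time_s: 21.45
ee_pos: [0.516, -0.239, 0.0286]
eef_rot: [-3.136, -0.003, 1.661]
force: [-23.2, 13.2, 30.1]
grip_width: 0.0475
grip_force: 25.0
```

>>> jog_arm([
  [0, 0, -0.001, 0, 0, 0, -0.3],
  [0, 0, -0.0005, 0, 0, 0, 0.05],
  [0, 0, 0, 0, 0, 0, 0.15],
  [0, 0, 0, 0, 0, 0, 0.3],
  [0, 0, 0, 0, 0, 0, 0.5],
])

```text
time_s: 21.95
ee_pos: [0.5182, -0.2403, 0.029]
eef_rot: [-3.141, 0.0, 1.661]
force: [0.1, 0.7, 0.5]
grip_width: 0.0658
grip_force: 0.0
```

>>> jog_arm([
  [0, 0, 0, 0, 0, 0, 0.7],
  [0, 0, -0.01, 0, 0, 0, 0.7],
  [0, 0, -0.03, 0, 0, 0, 0.7],
  [0, 0, -0.04, 0, 0, 0, 0.4],
  [0, 0, -0.04, 0, 0, 0, -1],
])

```text
time_s: 22.45
ee_pos: [0.5179, -0.24, 0.1509]
eef_rot: [-3.141, -0.0, 1.661]
force: [0.4, 0.3, -0.0]
grip_width: 0.0674
grip_force: 0.0
```

Run:
```python
from h import *
import pickle
tcp(); m=ctrl.camera_model('wrist'); pickle.dump(m,open('m8.pkl','wb')); a=snap('wrist','pics/w8.png'); t=snap('top','pics/t8.png')
oj,th,Rj,_=jig()
def px(n,P):
    K=np.array(m['intrinsics']); c=R.from_rotvec(np.ravel(m['rvec'])).apply(P)+np.ravel(m['tvec'])
    r=np.hypot(*c[:2]); a=np.arctan2(r,c[2]); return np.array([K[0,2]+K[0,0]*a*c[0]/r,K[1,2]+K[1,1]*a*c[1]/r])
# profile along jig x at several y (board height .024) : grey/wood classes
hsv=cv2.cvtColor(a,cv2.COLOR_RGB2HSV)
def row(pts): 
    return ''.join('W' if hsv[int(round(v)),int(round(u)),1]>70 else ('#' if hsv[int(round(v)),int(round(u)),2]<60 else ('o' if hsv[int(round(v)),int(round(u)),2]>150 else '.')) for u,v in pts)
for y in (-.06,-.04,-.02,0): print('y',y,row([px('w',oj+Rj.apply([x,y,.024])) for x in np.arange(-.02,.075,.0015)]))
for x in (.015,.03,.045): print('x',x,row([px('w',oj+Rj.apply([x,y,.024])) for y in np.arange(-.105,.03,.0015)]))
```

```text
t 22.45 pinch [ 0.5179 -0.24    0.1697] x [-0.09   0.996  0.   ] z [-0.001  0.    -1.   ] q [-0.5   0.39  1.52 -0.    1.22 -0.59] F [ 0.4  0.3 -0. ] w 0.0674 0.0
y -0.06 ...................WWWWWWWWWWWWWWWWWWWWWWWWWWWWWWWWW.oooooooooWW
y -0.04 ...............o...WWWWWWWWWWWWWWWWWWWWWWWWWWWWWWWWWooooooooooWW
y -0.02 ....................WWWWWWWWWWWWWWWWWWWWWWWWWWWWWWWW.........oWW
y 0 ...................WWWWWWWWWWWWWWWWWWWWWWWWWWWWWWWWW....#.....WW
x 0.015 WWWooooo.WWWWWWWWWWWWWWWWWWWWWWWWWWWWWWWWWWWWWWWWWWWWWWWWWWWWWWWWWWWWWWWW.................
x 0.03 WWWooooWWWWWWWWWWWWWWWWWWWWWWWWWWWWWWWWWWWWWWWWWWWWWWWWWWWWWWWWWWWWWWWWWW.................
x 0.045 WWWoooooWWWWWWWWWWWWWWWWWWWWWWWWWWWWWWWWWWWWWWWWWWWWWWWWWWWWWWWWWWWWWWWWW.................
```

Run:
```python
from h import *
oj,th,Rj,_=jig(); psi=np.pi/2+th; W=lambda x,y,z:oj+Rj.apply([x,y,z+PZ])
plan([(W(.031,.04,.13),psi,0,3),(W(.031,.04,.022),psi,0,4),(W(.031,.018,.022),psi,0,2)],-1)
```

```text
[[0.0275, -0.0017, 0.0083, 0.002, 0.002, 0.001, -1], [0.0275, -0.0017, 0.0083, 0.003, 0.001, 0.0, -1], [0.0275, -0.0017, 0.0083, 0.002, 0.002, 0.001, -1], [0.0, -0.0, 0.027, -0.0, 0.0, 0.0, -1], [0.0, -0.0, 0.027, -0.0, 0.0, 0.0, -1]]
[[0.0, -0.0, 0.027, -0.0, 0.0, 0.0, -1], [0.0, -0.0, 0.027, -0.0, 0.0, 0.0, -1], [-0.011, -0.0, 0.0, -0.0, 0.0, 0.0, -1], [-0.011, -0.0, 0.0, -0.0, 0.0, 0.0, -1]]
```

>>> jog_arm([
  [0.0275, -0.0017, 0.008, 0, 0, 0, -1],
  [0.0275, -0.0017, 0.008, 0, 0, 0, -1],
  [0.0275, -0.0017, 0.008, 0, 0, 0, -1],
  [0, 0, 0.014, 0, 0, 0, -1],
  [0, 0, 0.02, 0, 0, 0, -1],
], squeeze=15)

```text
time_s: 23.05
ee_pos: [0.5061, -0.1584, 0.0911]
eef_rot: [3.141, 0.001, 1.662]
force: [0.0, -0.1, 0.2]
grip_width: 0.0194
grip_force: 0.0
```

>>> jog_arm([
  [0, 0, 0.027, 0, 0, 0, -1],
  [0, 0, 0.027, 0, 0, 0, -1],
  [0, 0, 0.018, 0, 0, 0, -1],
  [0, 0, 0, 0, 0, 0, -1],
])

```text
time_s: 23.45
ee_pos: [0.5042, -0.1585, 0.0165]
eef_rot: [-3.137, -0.002, 1.66]
force: [-0.8, -0.4, 1.4]
grip_width: 0.0007
grip_force: 0.0
```

>>> jog_arm([
  [-0.01, 0, 0, 0, 0, 0, -1],
  [-0.01, 0, 0, 0, 0, 0, -1],
  [-0.003, 0, 0, 0, 0, 0, -1],
  [0, 0, 0, 0, 0, 0, -1],
])

```text
time_s: 23.85
ee_pos: [0.5078, -0.1822, 0.0195]
eef_rot: [3.141, 0.0, 1.659]
force: [-0.3, 0.3, -0.9]
grip_width: 0.0006
grip_force: 0.0
```

```bash
python3 -c "
from h import *
tcp(); oj,th,Rj,_=jig(); p,r=cur(); print(Rj.inv().apply(p-oj))"
```

```text
t 23.85 pinch [ 0.5078 -0.1822  0.0383] x [-0.089  0.996 -0.   ] z [ 0. -0. -1.] q [-0.41  0.51  1.71 -0.    0.92 -0.5 ] F [-0.3  0.3 -0.9] w 0.0006 0.0
[0.02905409 0.01731026 0.01951525]
```

>>> jog_arm([
  [-0.0015, 0, 0, 0, 0, 0, -1],
  [-0.0015, 0, 0, 0, 0, 0, -1],
  [-0.001, 0, 0, 0, 0, 0, -1],
  [0, 0, 0, 0, 0, 0, -1],
])

```text
time_s: 24.25
ee_pos: [0.5079, -0.1853, 0.0189]
eef_rot: [-3.141, -0.0, 1.661]
force: [0.1, -1.2, 0.4]
grip_width: 0.0001
grip_force: 0.0
```

>>> jog_arm([
  [-0.001, 0, 0, 0, 0, 0, -1],
  [-0.001, 0, 0, 0, 0, 0, -1],
  [0, 0, 0, 0, 0, 0, -1],
])

```text
time_s: 24.55
ee_pos: [0.5081, -0.1871, 0.0189]
eef_rot: [-3.141, -0.001, 1.66]
force: [0.1, 2.2, 1.2]
grip_width: 0.0002
grip_force: 1.2
```

>>> jog_arm([
  [-0.001, 0, 0, 0, 0, 0, -1],
  [-0.0005, 0, 0, 0, 0, 0, -1],
  [0, 0, 0, 0, 0, 0, -1],
])

```text
time_s: 24.85
ee_pos: [0.508, -0.1872, 0.0189]
eef_rot: [-3.14, -0.003, 1.661]
force: [-1.3, 13.3, 5.4]
grip_width: 0.0005
grip_force: 6.8
```

>>> jog_arm([
  [-0.0005, 0, 0, 0, 0, 0, -1],
  [0, 0, 0, 0, 0, 0, -1],
])

```text
time_s: 25.05
ee_pos: [0.508, -0.1872, 0.0189]
eef_rot: [-3.14, -0.003, 1.661]
force: [-1.4, 17.9, 7.2]
grip_width: 0.0005
grip_force: 8.6
```

Snug against the stop: the push reached 18 N with no movement. Next I'll check the fence side the same way.

>>> jog_arm([
  [0.012, 0, 0, 0, 0, 0, -1],
  [0.01, 0, -0.01, 0, 0, 0, -1],
  [0, 0, -0.03, 0, 0, 0, -1],
  [0, -0.02, -0.03, 0, 0, 0, -1],
  [0, 0, 0, 0, 0, 0, -1],
])

```text
time_s: 25.55
ee_pos: [0.4868, -0.1695, 0.093]
eef_rot: [3.138, 0.003, 1.661]
force: [0.5, 0.0, -0.2]
grip_width: 0.0006
grip_force: 0.0
```

Run:
```python
from h import *
tcp(); oj,th,Rj,_=jig(); psi=np.pi/2+th; W=lambda x,y,z:oj+Rj.apply([x,y,z+PZ])
plan([(W(-.028,-.043,.085),psi,0,3),(W(-.028,-.043,.021),psi,0,3),(W(-.010,-.043,.021),psi,0,2)],-1)
```

```text
t 25.55 pinch [ 0.4868 -0.1694  0.1118] x [-0.09   0.996 -0.003] z [ 0.004 -0.003 -1.   ] q [-0.41  0.35  1.74 -0.    1.05 -0.5 ] F [ 0.5  0.  -0.2] w 0.0006 0.0
[[-0.0249, -0.0125, 0.0027, 0.001, 0.001, 0.001, -1], [-0.0249, -0.0125, 0.0027, 0.002, 0.001, 0.0, -1], [-0.025, -0.0124, 0.0026, 0.001, 0.001, 0.001, -1], [0.0, -0.0, 0.0213, -0.0, -0.0, 0.0, -1], [0.0, -0.0, 0.0214, -0.0, -0.0, 0.0, -1]]
[[0.0, -0.0, 0.0213, -0.0, -0.0, 0.0, -1], [0.0, 0.009, 0.0, -0.0, -0.0, 0.0, -1], [0.0, 0.009, 0.0, -0.0, -0.0, 0.0, -1]]
```

>>> jog_arm([
  [-0.025, -0.0125, 0.0025, 0, 0, 0, -1],
  [-0.025, -0.0125, 0.0025, 0, 0, 0, -1],
  [-0.025, -0.0125, 0.0025, 0, 0, 0, -1],
  [0, 0, 0.015, 0, 0, 0, -1],
  [0, 0, 0.02, 0, 0, 0, -1],
])

```text
time_s: 26.05
ee_pos: [0.4559, -0.2479, 0.0465]
eef_rot: [3.141, 0.001, 1.659]
force: [0.7, 0.6, 0.0]
grip_width: 0.0009
grip_force: 0.0
```

>>> jog_arm([
  [0, 0, 0.02, 0, 0, 0, -1],
  [0, 0, 0.009, 0, 0, 0, -1],
  [0, 0.009, 0, 0, 0, 0, -1],
  [0, 0.007, 0, 0, 0, 0, -1],
  [0, 0, 0, 0, 0, 0, -1],
])

```text
time_s: 26.55
ee_pos: [0.4732, -0.2458, 0.0184]
eef_rot: [3.141, 0.001, 1.661]
force: [0.3, -0.2, 0.3]
grip_width: 0.0005
grip_force: 0.0
```

>>> jog_arm([
  [0, 0.0015, 0, 0, 0, 0, -1],
  [0, 0.0015, 0, 0, 0, 0, -1],
  [0, 0.001, 0, 0, 0, 0, -1],
  [0, 0, 0, 0, 0, 0, -1],
])

```text
time_s: 26.95
ee_pos: [0.4757, -0.2454, 0.0175]
eef_rot: [-3.141, -0.0, 1.661]
force: [-0.1, 0.2, -0.6]
grip_width: 0.0005
grip_force: 0.0
```

>>> jog_arm([
  [0, 0.0015, 0, 0, 0, 0, -1],
  [0, 0.0015, 0, 0, 0, 0, -1],
  [0, 0.001, 0, 0, 0, 0, -1],
  [0, 0, 0, 0, 0, 0, -1],
])

```text
time_s: 27.35
ee_pos: [0.4797, -0.245, 0.0174]
eef_rot: [-3.141, -0.0, 1.661]
force: [-0.2, -0.2, -0.2]
grip_width: 0.0008
grip_force: 0.0
```

>>> jog_arm([
  [0, 0.001, 0, 0, 0, 0, -1],
  [0, 0.0005, 0, 0, 0, 0, -1],
  [0, 0, 0, 0, 0, 0, -1],
])

```text
time_s: 27.65
ee_pos: [0.48, -0.2449, 0.0173]
eef_rot: [-3.138, -0.001, 1.661]
force: [-10.7, -0.1, 5.9]
grip_width: 0.0005
grip_force: 5.2
```

>>> jog_arm([
  [0, 0.0005, 0, 0, 0, 0, -1],
  [0, 0.0003, 0, 0, 0, 0, -1],
  [0, 0, 0, 0, 0, 0, -1],
])

```text
time_s: 27.95
ee_pos: [0.48, -0.2449, 0.0173]
eef_rot: [-3.136, -0.001, 1.66]
force: [-16.8, -0.2, 10.2]
grip_width: 0.0006
grip_force: 8.5
```

>>> jog_arm([
  [0, -0.01, 0, 0, 0, 0, -1],
  [0, -0.015, -0.01, 0, 0, 0, -1],
  [0, 0, -0.04, 0, 0, 0, -1],
  [0, 0, -0.045, 0, 0, 0, -1],
  [0, 0, -0.045, 0, 0, 0, -1],
])

```text
time_s: 28.45
ee_pos: [0.4566, -0.2469, 0.159]
eef_rot: [-3.141, -0.0, 1.66]
force: [1.0, -0.4, 0.1]
grip_width: 0.0007
grip_force: 0.0
```

>>> jog_arm([
  [0.04, -0.01, -0.01, 0, 0, 0, -1],
  [0.04, -0.01, 0, 0, 0, 0, -1],
  [0.04, -0.01, 0, 0, 0, 0, -1],
  [0, 0, 0, 0, 0, 0, -1],
])

```text
time_s: 28.85
ee_pos: [0.4152, -0.1274, 0.1677]
eef_rot: [-3.141, -0.0, 1.663]
force: [0.8, 0.4, 0.4]
grip_width: 0.0006
grip_force: 0.0
```

Run:
```python
from h import *
tcp(); t=snap('top','pics/t9.png'); a=cv2.imread('pics/top.png')[:,:,::-1]
hsv=cv2.cvtColor(t,cv2.COLOR_RGB2HSV); m=ctrl.camera_model('top'); oj,th,Rj,_=jig()
def cl(x,y,z):
    q=cv2.projectPoints((oj+Rj.apply([x,y,z]))[None],np.array(m['rvec']),np.array(m['tvec']),np.array(m['intrinsics']),None)[0].ravel()
    s,v=hsv[int(round(q[1])),int(round(q[0])),1:]; return 'W' if s>70 else ('#' if v<60 else ('o' if v>150 else '.'))
for x in np.arange(.08,-.03,-.004): print(''.join(cl(x,y,.024) for y in np.arange(.06,-.11,-.003)))
d=np.abs(t.astype(int)-a).sum(2)>60
for n,(x0,x1,y0,y1) in dict(offcut=(255,290,197,237),rail=(235,305,140,162),driver=(180,252,113,142),mallet=(305,405,122,160),clamp=(405,545,190,245),tray=(55,142,182,247)).items(): print(n,d[y0:y1,x0:x1].mean().round(3))
```

```text
t 28.85 pinch [ 0.4152 -0.1274  0.1865] x [-0.092  0.996  0.   ] z [-0.  0. -1.] q [-0.38  0.08  1.88  0.    1.19 -0.47] F [0.8 0.4 0.4] w 0.0006 0.0
WWWWWWWWWWWWWWWWWWWWWWWWWWWWWWWWWWWWWWWWWWWWWWWWWWWWWWWWW
WWWWWWWWWWWWWWWWWWWWWWWWWWWWWWWWWWWWWWWWWWWWWWWWWWWWWWWWW
WWWWWWWWWWWWWWWWWWWWWWWWWWWWWWWWWWWWWWWWWWWWWWWWWWWWWWWWW
##..##########..#####.oooooooooooooooooooooo.oo.ooooo.WWW
..##########..########.oooooooooooooooooooo.#.ooooooooWWW
..##########..#########oooooooooooooooooooo.oooooooooo.WW
#######################WWWW...WWWWWWWW...WWWWWWWWWoooo.WW
##W###############.###WWWWWWWWWWWWWWWWWWWWWWWWWWWWWoooWWW
WWWWW#################WWWWWWWWWWWWWWWWWWWWWWWWWWWWWoo.WWW
WWWWWWW###############WWWWWWWWWWWWWWWWWWWWWWWWWWWWWoo.WWW
WWWWWWWW##############WWWWWWWWWWWWWWWWWWWWWWWWWWWWWoooWWW
WWWWWWWW##############WWWWWWWWWWWWWWWWWWWWWWWWWWWWWoooWWW
WWWWWWWWWWW##########WWWWWWWWWWWWWWWWWWWWWWWWWWWWWWooo.WW
WWWWWWWWWWWWWW####WWWWWWWWWWWWWWWWWWWWWWWWWWWWWWWWWoooWWW
WWWWWWWWWWWWWWWWWW#WWWWWWWWWWWWWWWWWWWWWWWWWWWWWWWW.o.WWW
WWWWWWWWWWWWWWWWWWWWWWWWWWWWWWWWWWWWWWWWWWWWWWWWWWW#..WWW
WWWWWWWWWWWWWWWWWWWWWWWWWWWWWWWWWWWWWWWWWWWWWWWWWW#.o.WWW
WWWWWWWWWWWWWWWWWWWWWWWWWWWWWWWWWWWWWWWWWWWWWWWWWW.oooWWW
WWWWWWWWWWWWWWWWWWWWWWWWWWWWWWWWWWWWWWWWWWWWWWWWWWoooo.WW
WWWWWWWWWWWWWWWWWWWWWWWWWWWWWW..##.......#####..#oooooWWW
WWWWWWWWWWWWWWWWWWWWWWWWWWWWWWWWWW..............#oooooWWW
WWWWWWWWWWWWWWWWWWWWWWWWWWWWWWWWWWWW............#oooo.WWW
WWWWWWWWWWWWWWWWWWWWWWWWWWWWWWWWWWWWWW..........#oooo.WWW
WWWWWWWWWWWWWWWWWWWWWWWWWWWWWWWWWWWWWWWW........#oooooWWW
WWWWWWWWWWWWWWWWWWWWWWWWWWWWWWWWWWWWWWWWWWW.....#oooooWWW
WWWWWWWWWWWWWWWWWWWWWWWWWWWWWWWWWWWWWWWWWWWWWWW#W..ooo.WW
WWWWWWWWWWWWWWWWWWWWWWWWWWWWWWWWWWWWWWWWWWWWWWWWWWWW.o.WW
WWWWWWWWWWWWWWWWWWWWWWWWWWWWWWWWWWWWWWWWWWWWWWWWWWWWWWWWW
offcut 0.047
rail 0.0
driver 0.0
mallet 0.0
clamp 0.0
tray 0.0
```

The block is seated against both bars, the robot is clear, and nothing else has moved.

```bash
python3 -c "
from station import ctrl
print(ctrl.hand_in())"
```

```text
the job is handed in; nothing more can be done
None
```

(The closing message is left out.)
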